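# Unfold the crank and clamp the food tray

## Task

Unfold the folded crank handle of the tray clamp until it stands fully upright, and only then crank it clockwise until the pusher holds the tray snug against the backstop: stop as soon as you feel it firm up, so that the tray is held but not crushed. Let go with the handle still standing up, and leave the scale, the stack of trays and the spatula alone.

Things in the scene. Friction and masses are not known exactly. Their poses are not given: they have to be found in the camera images.
- hub (a point): Point on the vertical crank axis of the tray clamp, 100 mm above the table. The clamp is a fixed grey gearbox, 150 x 150 mm, 92 mm high, centred on this axis, with a low steel bed (200 mm wide, surface 10 mm above the table) running from it along this point's +y. This point's axes are the clamp's (z up).
- fold_pivot (a point): Centre of the fold hinge at the outer end of the flat steel crank arm, always 80 mm from the crank axis and 134 mm above the table. The arm is 20 mm wide, its top face 118 mm above the table; it runs straight from the axis to here, where the fork's cheeks are 32 mm wide over all and 143 mm above the table. The hinge line is level, at right angles to the arm.
- handle (a joint): Fold angle of the handle (rad): 0 = folded flat over the arm, 1.57 = fully upright against its solid stop. The hinge stays where it is left and takes about 2 to 3 N at the grip to swing. It starts at 0 to 0.25.
- crank (a joint): Crank angle (rad), growing clockwise seen from above: the pusher moves towards the tray 20 mm per rad. It drags with about 3 N of tangential force at the handle (0.24 N m) without load and holds the clamped tray when let go. It starts at 0 to 1; the tray becomes tight somewhere between about 3.1 and 4.9 rad, as the backstop has been set, so it must be felt.
- pusher: Upright steel plate, 130 mm wide, 36 mm high, with a 10 mm rubber facing (springy, 10 N per mm) towards the tray; origin at table height under the facing's face. The crank moves it along the clamp's +y. Each 1 N of tangential force at the handle above the 3 N drag presses 4 N onto the tray: 5 N is just snug, 10 to 25 N a firm hold, above 45 N (11 N at the handle over the drag) crushes it.
- tray: Empty whitish plastic food tray with one partition, 150 x 100 mm, 45 mm high, 140 g, loose on the bed, its 100 mm side along the pushing direction; origin at the centre of its underside, z up. Beyond it is the backstop, a fixed steel plate 170 mm wide and 45 mm high, set differently for each batch (over 33 mm) and not measured.
- scale: Bystander: bench scale, grey with a steel platform, 210 x 250 mm, 71 mm high, to the robot's right. Origin at the centre of its underside.
- tray_stack: Bystander: stack of whitish trays, 150 x 100 mm, 83 mm high. Origin at the centre of its underside.
- spatula: Bystander: spatula lying on the table at the robot's left.
- grip (a point): Point on the centre line of the round black crank handle, 62 mm from the fold hinge: grip here. 25 mm thick, domed free end 87 mm from the hinge. Folded, it lies flat over the arm, this point 18 mm from the crank axis and 134 mm above the table; upright, straight above the hinge, 196 mm up. Its sleeve spins freely about its own axis, so a gripping hand may keep its orientation while cranking.
Not all that is in view belongs to the job. What is shaped like the tray but black is not meant.

How it is judged:
By the outcome, as a careful person would: the job done as asked, in the order asked, and still so for the second after the job is handed in, with the robot touching nothing.
It also fails if it takes over 72 s, if anything falls off the work surface, if the arm or the gripper's body presses on something with over 40 N, if the wrist force passes 120 N, or if a joint passes its speed limit or range.

## Robot

A 6-joint arm with a two-finger parallel gripper is mounted at the origin on the work surface. World frame = base frame: x ahead of the robot, y to its left, z up, the work surface at z = 0. Lengths are in m, angles in degrees, forces in N, time in s.
With the tool pointing down it reaches from about 0.4 to 0.825 m from the base axis. Payload 7 kg.
Tool frame: the origin (TCP) lies at the very end of the fingers, on their centre line; the grasp point (between the pads) lies 19 mm behind it; x points along the fingers, y is the direction in which the jaws open and shut, and the axes are right-handed (so a half turn about x gives the same grasp; the last joint's range is limited). The gripper opens to 88 mm and grips with 3 to 60 N. Pads are 19 mm wide; open, the fingers measure 130 mm over their backs; the gripper's body (78 mm by 193 mm) begins 47 mm behind the grasp point.
Start: joints at [92.768, 20.546, 0.682, 0, -70.136, -16.507], TCP at [0.16, 0.656, 0.227] pointing down, gripper open.
Joint ranges: [-176.03, 176.03], [-82.01, 121.73], [-58.28, 71.71], [-173.87, 95.51], [-174.79, -0.11], [-173.66, 173.66]. Speed limits (degrees/s): [136.94, 136.94, 172.46, 180, 180, 180].

## Interface

Orientations are given as [roll, pitch, yaw] about the fixed x, y, z axes, in that order (R = Rz(yaw) Ry(pitch) Rx(roll)).
In Python, from plant import monitor, eyes, ticket gives the robot as it stands. The module is installed in compiled form; this text tells all that it offers.
- The arm moves only by the shell command python3 -m crank 'ROWS'. ROWS is JSON, a list of rows, each an object with "linear": the shift along the world's x, y, z in units of 60 mm (1.0 is 60 mm), a list of three; "rot": the turn, a rotation vector about the world's x, y, z in units of 5 degrees (1.0 is 5 degrees), a list of three; "hand": the opening, from 0 (shut) to 1 (fully open). In form: [{"linear": [tx, ty, tz], "rot": [ax, ay, az], "hand": hand}, ...]. A call has 1 to 20 rows; each row shifts and turns the pose as measured when the row begins; what a row does not reach is not made up. A row lasts 1/8 s, in which the tool goes at most 62.5 mm and 10.7 degrees, less where a joint would pass 70% of its speed; a pose out of reach is approached as far as the arm can. A call is refused whole if a number of a shift passes 1 or a number of a turn 1, either way. A call with a gripper value outside its range is refused whole. The fingers move at their own pace and stop on an object; the grip force is fixed at half the most. Time passes only in rows, so rows that do not move let the fingers close. It gives the time, the measured TCP pose, the force and the opening at its end, in the units of the state.
- monitor.get_obs(): the state, without advancing time (a new reading comes with each control period).
- eyes.snapshot(name): name is "scene" or "top"; returns a dict with "image" (384x512x3 uint8, red, green, blue), "depth" (384x512 float32, m along the optical axis (not along the pixel's ray), 0 where there is no reading), "K" (3x3 intrinsics, pixels), "camera_from_world" (4x4, takes a point from world to camera coordinates). Camera axes: x right, y up, looking along -z (the intrinsics and any distortion apply to the point x, -y, -z); pixel columns grow to the right and rows downward; lengths in m; the calibration is good to about 2 mm. A picture is of the moment at which its call begins.
- ticket.close_job(): hands the job in, once; it reports no verdict.
The state is a dict: "clock": time; "joint_pos": joint angles; "qvel": joint speeds; "tau": joint torques, N m; "tool_pos": TCP position; "orientation": TCP orientation; "force": force on the tool from outside, world axes, zero at the start; "moment": the same for the moment, N m; "opening": finger opening in m.
Only numpy, scipy, OpenCV 4.12 (cv2) and the standard library are available. Lean on these libraries where they do the work, as an engineer would, in place of code of your own. Each camera call takes 0.05 s, during which the arm holds its last target.

## Working session

There is one attempt and no reset: what is moved stays moved. The work goes in short steps, Python scripts to look and compute and a shell command to move; the robot and the scene stay as the last step left them, time stands still between calls to the robot, and variables do not carry over. Pictures are saved under pics/ and viewed, and the job is handed in when it is done.

```bash
mkdir -p pics
cat > h.py <<'E'
import numpy as np, cv2
from plant import monitor, eyes, ticket
def snap(name,fn=None):
    s=eyes.snapshot(name)
    if fn: cv2.imwrite('pics/'+fn,s['image'][:,:,::-1])
    np.savez('last_'+name+'.npz',**{k:s[k] for k in('image','depth','K','camera_from_world')})
    return s
def load(name): return dict(np.load('last_'+name+'.npz'))
def ray(s,u,v):
    K=s['K'];T=np.linalg.inv(s['camera_from_world'])
    x=(u-K[0,2])/K[0,0];y=(v-K[1,2])/K[1,1]
    return T[:3,3],T[:3,:3]@np.array([x,-y,-1.])
def onplane(s,u,v,z):
    o,d=ray(s,u,v);return o+d*(z-o[2])/d[2]
def pt(s,u,v):
    o,d=ray(s,u,v);return o+d*s['depth'][int(round(v)),int(round(u))]
def proj(s,p):
    c=s['camera_from_world']@np.append(p,1);K=s['K']
    return K[0,0]*c[0]/-c[2]+K[0,2],K[1,1]*-c[1]/-c[2]+K[1,2]
def tri(s1,p1,s2,p2):
    o1,d1=ray(s1,*p1);o2,d2=ray(s2,*p2)
    A=np.stack([d1,-d2],1);t=np.linalg.lstsq(A,o2-o1,rcond=None)[0]
    a=o1+d1*t[0];b=o2+d2*t[1];return (a+b)/2,np.linalg.norm(a-b)
E
python3 - <<'E'
from h import *
np.set_printoptions(precision=4,suppress=True)
for n in('scene','top'):
    s=snap(n,n+'0.png');print(n,s['K'].tolist(),np.linalg.inv(s['camera_from_world']))
print(monitor.get_obs())
E
```

```text
scene [[366.4996624581721, 0.0, 257.46831034903744], [0.0, 366.4996624581721, 198.16299255068304], [0.0, 0.0, 1.0]] [[ 0.7407 -0.4484  0.5003  1.1889]
 [ 0.6716  0.4732 -0.5701 -0.766 ]
 [ 0.0188  0.7583  0.6516  0.986 ]
 [ 0.      0.      0.      1.    ]]
top [[409.1805430903593, 0.0, 258.72760362286704], [0.0, 409.1805430903593, 188.25400031557922], [0.0, 0.0, 1.0]] [[-0.0266  0.9984 -0.0504  0.4337]
 [-0.9995 -0.0257  0.0177  0.0293]
 [ 0.0164  0.0509  0.9986  1.7148]
 [ 0.      0.      0.      1.    ]]
{'clock': 0.1, 'joint_pos': array([ 92.7685,  20.5862,   0.6394,  -0.0176, -70.1365, -16.507 ]), 'qvel': array([-0.0148, -0.1584,  0.1587, -0.0001, -0.0102,  0.0196]), 'tau': array([ -0.0015, -58.4164,  29.375 ,   7.0155,   0.0102,  -0.    ]), 'tool_pos': array([0.1602, 0.6553, 0.2257]), 'orientation': array([ 95.2793,  89.9151, -98.4652]), 'force': array([-0.5917, -0.3425,  1.0778]), 'moment': array([ 0.0555, -0.0135,  0.0041]), 'opening': 0.08787959228582043}
```

View pics/scene0.png

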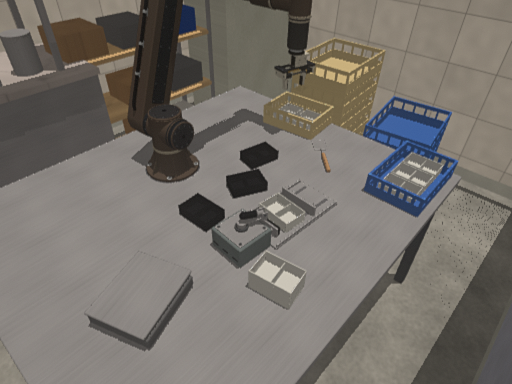

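View pics/top0.png

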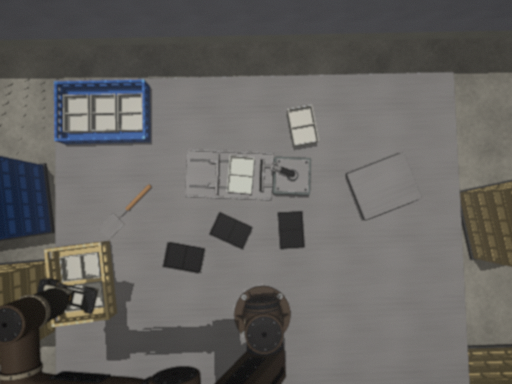

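Scene: the gearbox is at (241,240) with a black handle at about (250,215). Top: the gearbox is at (292,175), the handle at about (287,172) and the tray on the bed at (241,175). I'll enlarge both.

Run:
```python
from h import *
a=load('top')['image'][140:215,180:320,::-1];b=load('scene')['image'][170:270,200:345,::-1]
cv2.imwrite('pics/ct.png',cv2.resize(a,None,fx=5.5,fy=5.5,interpolation=cv2.INTER_CUBIC))
cv2.imwrite('pics/cs.png',cv2.resize(b,None,fx=5.5,fy=5.5,interpolation=cv2.INTER_CUBIC))
```

```text
(no output)
```

View pics/ct.png

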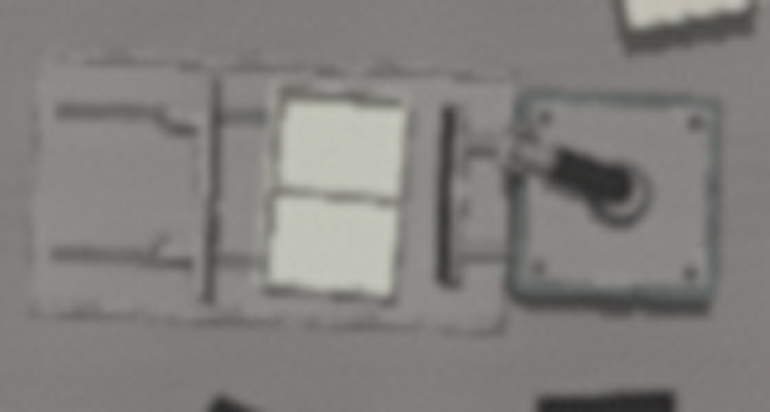

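View pics/cs.png

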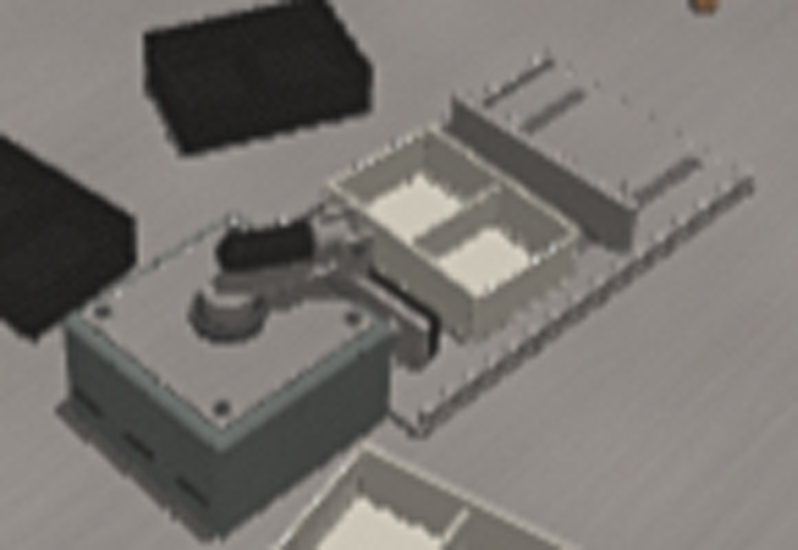

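The tray meant is the whitish one on the bed (top 241,175). The white stack at (302,126) stands off the bed, and the black look-alikes are at (291,230), (231,230) and (184,257). The enlarged crops confirm this and show the handle folded over the arm. Next I'll measure.

```bash
cat > meas.py <<'E'
from h import *
np.set_printoptions(precision=4,suppress=True)
def cloud(s):
    K=s['K'];T=np.linalg.inv(s['camera_from_world']);d=s['depth']
    v,u=np.mgrid[:d.shape[0],:d.shape[1]]
    c=np.stack([(u-K[0,2])/K[0,0]*d,-(v-K[1,2])/K[1,1]*d,-d],-1)
    return c@T[:3,:3].T+T[:3,3]
if __name__=='__main__':
    for n in('top','scene'):
        s=load(n);P=cloud(s);im=s['image'].astype(int)
        hub0=pt(s,292,175) if n=='top' else pt(s,235,228)
        print(n,'hub0',hub0)
        near=(np.abs(P[...,0]-hub0[0])<.13)&(np.abs(P[...,1]-hub0[1])<.16)&(s['depth']>0)
        m=near&(P[...,2]>.084)&(P[...,2]<.3)
        r=cv2.minAreaRect(P[m][:,:2].astype(np.float32)*1000);print('box',r,np.median(P[m][:,2]))
        dk=near&(im.max(-1)<55)&(P[...,2]>.105);p=P[dk]
        print('handle',len(p),p.mean(0),p.min(0),p.max(0)); 
        rr=cv2.minAreaRect(p[:,:2].astype(np.float32)*1000);print(rr)
        v,u=np.nonzero(dk);print('px',u.mean(),v.mean(),u.min(),u.max(),v.min(),v.max())
        arm=near&(P[...,2]>.105)&~dk;p=P[arm];print('arm',len(p),p.min(0),p.max(0))
        big=(np.abs(P[...,0]-hub0[0])<.14)&(P[...,1]>hub0[1]+.08)&(P[...,1]<hub0[1]+.4)
        w=big&(im.min(-1)>120)&(P[...,2]>.02)&(P[...,2]<.1)
        print('tray',w.sum(),cv2.minAreaRect(P[w][:,:2].astype(np.float32)*1000) if w.sum()>5 else '')
E
python3 meas.py
python3 - <<'E'
from meas import *
s=load('top')
f=lambda x,y:(180+(x+.5)/5.5-.5,140+(y+.5)/5.5-.5)
for c in [(520,95),(718,100),(712,290),(515,283)]: print('box',onplane(s,*f(*c),.092))
for c in [(545,117),(695,123),(690,273),(540,268)]: print('bolt',onplane(s,*f(*c),.094))
print('axis',onplane(s,*f(620,193),.118)); 
for c in [(560,165),(625,190)]: print('handle ends',onplane(s,*f(*c),.14))
print('fork',onplane(s,*f(522,148),.14))
for c in [(40,55),(30,315),(505,330),(520,80)]: print('bed',onplane(s,*f(*c),.01))
for c in [(212,80),(207,300)]: print('backstop',onplane(s,*f(*c),.045))
for c in [(447,105),(443,285)]: print('pusher',onplane(s,*f(*c),.036))
E
```

```text
top hub0 [ 0.56   -0.127   0.1547]
box ((590.320556640625, -125.46326446533203), (162.68031311035156, 201.36318969726562), 87.7342300415039) 0.09234056710717675
handle 59 [ 0.5723 -0.1096  0.1521] [ 0.5599 -0.1316  0.1425] [ 0.5885 -0.0858  0.1593]
((572.3621826171875, -109.19493865966797), (46.850154876708984, 18.551496505737305), 68.1064682006836)
px 287.3050847457627 171.98305084745763 281 293 168 175
arm 154 [ 0.544  -0.1518  0.105 ] [ 0.6141 -0.0439  0.1595]
tray 346 ((580.5390014648438, 113.61090087890625), (330.8810729980469, 196.92774963378906), 86.173583984375)
scene hub0 [ 0.5583 -0.1587  0.1012]
box ((567.1038818359375, -127.6886215209961), (165.5696258544922, 150.94154357910156), 85.92753601074219) 0.0914647749523344
handle 108 [ 0.5794 -0.1162  0.148 ] [ 0.56   -0.1432  0.1094] [ 0.6136 -0.058   0.1583]
((583.80712890625, -97.66024780273438), (96.4984359741211, 22.785490036010742), 66.36566162109375)
px 248.17592592592592 214.59259259259258 240 267 210 219
arm 266 [ 0.5491 -0.1537  0.1053] [ 0.6154 -0.0462  0.1556]
tray 231 ((579.0228271484375, 67.7267074584961), (298.868896484375, 195.05917358398438), 85.88037872314453)
box [ 0.6394 -0.0642  0.092 ]
box [ 0.6322 -0.208   0.092 ]
box [ 0.4943 -0.1991  0.092 ]
box [ 0.503  -0.0567  0.092 ]
bolt [ 0.6227 -0.0817  0.094 ]
bolt [ 0.6157 -0.1904  0.094 ]
bolt [ 0.5069 -0.1833  0.094 ]
bolt [ 0.5133 -0.0749  0.094 ]
axis [ 0.5642 -0.132   0.118 ]
handle ends [ 0.5832 -0.0881  0.14  ]
handle ends [ 0.5644 -0.1333  0.14  ]
fork [ 0.5958 -0.0618  0.14  ]
bed [0.6893 0.2952 0.01  ]
bed [0.4918 0.3063 0.01  ]
bed [ 0.4711 -0.0524  0.01  ]
bed [ 0.6613 -0.0692  0.01  ]
backstop [0.6622 0.1624 0.045 ]
backstop [0.4984 0.1696 0.045 ]
pusher [ 0.6403 -0.0124  0.036 ]
pusher [ 0.5053 -0.0058  0.036 ]
```

Run:
```python
from meas import *
from scipy.spatial.transform import Rotation as Ro
hub=np.array([.5645,-.1325])
for n in('top','scene'):
    s=load(n);P=cloud(s);im=s['image'].astype(int)
    m=(np.hypot(P[...,0]-hub[0],P[...,1]-hub[1])<.11)&(P[...,2]>.13)&(im.max(-1)<60)
    p=P[m];d=p[:,:2]-hub;print(n,len(p))
    c=p[:,:2].mean(0);w=np.linalg.svd(p[:,:2]-c)[2][0];az=np.degrees(np.arctan2(w[1],w[0]))%180
    print('centroid',c,'az line',az,'az hub->centroid',np.degrees(np.arctan2(*(c-hub)[::-1])))
    u=np.array([np.cos(np.radians(67)),np.sin(np.radians(67))])
    r=d@u;l=d@[-u[1],u[0]];print('r',r.min(),r.max(),'lat med',np.median(l))
    for a in np.arange(-.01,.07,.01):
        k=(r>=a)&(r<a+.01)
        if k.any(): print(round(a,3),k.sum(),'zmax',p[k,2].max().round(4),'zmed',np.median(p[k,2]).round(4))
    m=(np.hypot(P[...,0]-hub[0],P[...,1]-hub[1])<.12)&(P[...,2]>.125)&(im.max(-1)>=60)
    q=P[m];d=q[:,:2]-hub;k=d@u>.05
    print('fork',k.sum(),q[k].mean(0),q[k].min(0),q[k].max(0),np.degrees(np.arctan2(*(q[k].mean(0)[:2]-hub)[::-1])))
o=monitor.get_obs();R=Ro.from_euler('xyz',o['orientation'],degrees=True).as_matrix();print(R)
```

```text
top 67
centroid [ 0.5726 -0.1087] az line 68.22397491897286 az hub->centroid 71.29960293131226
r -0.0007083765048930634 0.04937906936930472 lat med 0.002267351719699168
-0.01 1 zmax 0.148 zmed 0.148
0.0 11 zmax 0.1575 zmed 0.1554
0.01 14 zmax 0.1593 zmed 0.151
0.02 14 zmax 0.1573 zmed 0.1518
0.03 15 zmax 0.1589 zmed 0.1505
0.04 12 zmax 0.1523 zmed 0.1505
fork 70 [ 0.5912 -0.0662  0.142 ] [ 0.5738 -0.0873  0.1276] [ 0.6141 -0.0439  0.156 ] 68.06209518947321
scene 119
centroid [ 0.5794 -0.1166] az line 66.96309231995076 az hub->centroid 46.94974410758844
r -0.008667033924545547 0.07752674272777647 lat med -0.008566563246403857
-0.01 19 zmax 0.156 zmed 0.1515
0.0 20 zmax 0.1583 zmed 0.1518
0.01 21 zmax 0.1574 zmed 0.151
0.02 20 zmax 0.1538 zmed 0.1476
0.03 19 zmax 0.1533 zmed 0.1474
0.04 17 zmax 0.1492 zmed 0.1452
0.05 2 zmax 0.1494 zmed 0.1475
fork 83 [ 0.5977 -0.0704  0.1381] [ 0.5788 -0.0912  0.1251] [ 0.6154 -0.0462  0.1507] 61.82551265021134
[[-0.0002 -0.2376 -0.9714]
 [-0.0015 -0.9714  0.2376]
 [-1.      0.0015 -0.0001]]
```

```bash
python3 -m crank '[{"linear":[0,0,0.9],"rot":[0,0,0],"hand":1},{"linear":[0.2,-0.2,0.8],"rot":[0,0,-1],"hand":1},{"linear":[0.6,-0.55,0],"rot":[0,0,-1],"hand":1},{"linear":[0.6,-0.55,0],"rot":[0,0,-1],"hand":1},{"linear":[0.6,-0.55,0],"rot":[0,0,-1],"hand":1},{"linear":[0.6,-0.55,0],"rot":[0,0,-1],"hand":1},{"linear":[0.6,-0.55,0],"rot":[0,0,-1],"hand":1},{"linear":[0.6,-0.55,0],"rot":[0,0,-1],"hand":1},{"linear":[0.6,-0.55,0],"rot":[0,0,-1],"hand":1},{"linear":[0.6,-0.55,0],"rot":[0,0,-1],"hand":1},{"linear":[0.6,-0.55,0],"rot":[0,0,-1],"hand":1},{"linear":[0.15,-0.88,0],"rot":[0,0,-1],"hand":1},{"linear":[0.15,-0.88,0],"rot":[0,0,-1],"hand":1},{"linear":[0.15,-0.88,0],"rot":[0,0,-1],"hand":1},{"linear":[0.15,-0.88,0],"rot":[0,0,-1],"hand":1}]'
cat > st.py <<'E'
from h import *
from scipy.spatial.transform import Rotation as Ro
np.set_printoptions(precision=4,suppress=True)
o=monitor.get_obs();R=Ro.from_euler('xyz',o['orientation'],degrees=True).as_matrix()
print(o['clock'],'pos',o['tool_pos'],'x',R[:,0],'yaz',np.degrees(np.arctan2(R[1,1],R[0,1])),'F',o['force'],'M',o['moment'],'op',o['opening'],'q',o['joint_pos'])
E
python3 st.py
```

```text
clock: 1.98
tool_pos: [0.5386, 0.1181, 0.3217]
orientation: [100.5, 89.1, -165.2]
force: [1.0, 0.4, -0.1]
opening: 0.0873
1.975 pos [0.5386 0.1181 0.3217] x [-0.0156 -0.0041 -0.9999] yaz -175.7250596850528 F [ 1.008   0.4413 -0.1404] M [ 0.1134 -0.2467  0.004 ] op 0.08733757478038107 q [ 32.5133   6.6846  -5.2312  -0.2864 -78.9649 -28.18  ]
```

```bash
python3 -m crank '[{"linear":[0.11,-0.78,-0.2],"rot":[0.05,-0.18,-1],"hand":1},{"linear":[0.11,-0.78,-0.2],"rot":[0,0,-1],"hand":1},{"linear":[0.11,-0.78,-0.2],"rot":[0,0,-1],"hand":1},{"linear":[0.11,-0.78,-0.2],"rot":[0,0,-1],"hand":1},{"linear":[0.11,-0.7,-0.2],"rot":[0,0,-1],"hand":1},{"linear":[0,0,0],"rot":[0,0,0],"hand":1}]';python3 st.py
```

```text
clock: 2.72
tool_pos: [0.5702, -0.122, 0.258]
orientation: [83.2, 89.9, 151.3]
force: [-0.0, 1.1, 0.2]
opening: 0.0874
2.725 pos [ 0.5702 -0.122   0.258 ] x [-0.0021  0.0011 -1.    ] yaz 158.1250547741826 F [-0.0429  1.1239  0.2154] M [ 0.1359 -0.0999  0.0185] op 0.08743193645553896 q [  7.0727  10.9331  -8.3606  -0.0832 -70.8154 -28.9202]
```

Run:
```python
from h import *
a=load('top');b=load('scene')
def dark(s,x0,x1,y0,y1):
    im=s['image'].max(-1)<60;m=np.zeros_like(im,np.uint8);m[y0:y1,x0:x1]=im[y0:y1,x0:x1]
    n,l,st,c=cv2.connectedComponentsWithStats(m);k=1+np.argmax(st[1:,4]);print(st[k]);return c[k]
p=dark(a,278,298,165,180);q=dark(b,238,260,206,223);print(p,q,tri(a,p,b,q))
for n,c in(('top',p),): print(onplane(a,*c,.1465))
# hub boss & bolts via scene
f=lambda x,y:(200+(x+.5)/5.5-.5,170+(y+.5)/5.5-.5)
for c in[(102,312),(352,318),(221,408)]: print('bolt',onplane(b,*f(*c),.094))
snap('scene','s1.png')
i=cv2.imread('pics/s1.png')[130:270,180:330];cv2.imwrite('pics/s1c.png',cv2.resize(i,None,fx=4,fy=4,interpolation=cv2.INTER_CUBIC))
```

```text
[281 168  13   9  68]
[240 210  17  10 119]
[287.07352941 171.98529412] [247.92436975 214.70588235] (array([ 0.57306628, -0.11018742,  0.13920184]), np.float64(0.0009717030146602404))
[ 0.57277198 -0.10920883  0.1465    ]
bolt [ 0.50549263 -0.18750245  0.094     ]
bolt [ 0.6222076  -0.08482949  0.094     ]
bolt [ 0.615241   -0.19417948  0.094     ]
```

View pics/s1c.png

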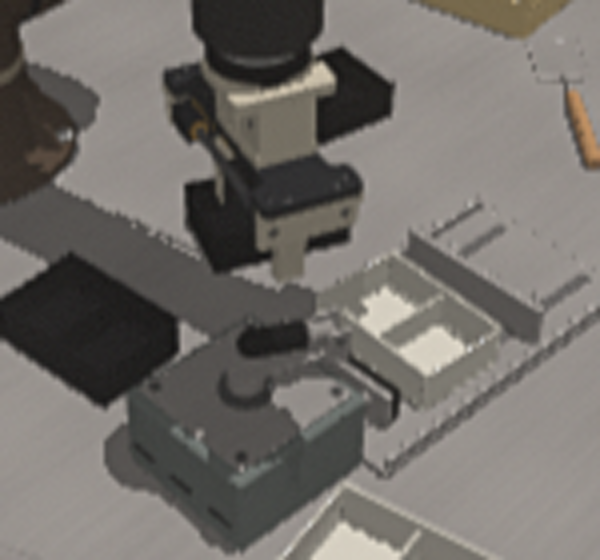

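The crop shows the open hand above the folded handle. The two-view handle centre is z 0.139 with a 1 mm ray gap, consistent with a small fold angle. Descending.

```bash
python3 -m crank '[{"linear":[0.01,0.09,-0.7],"rot":[0,0,0],"hand":1},{"linear":[0,0,-0.7],"rot":[0,0,0],"hand":0.7},{"linear":[0,0,-0.5],"rot":[0,0,0],"hand":0.7},{"linear":[0,0,-0.1],"rot":[0,0,0],"hand":0.7},{"linear":[0,0,0],"rot":[0,0,0],"hand":0.7}]';python3 st.py
python3 - <<'E'
from h import *
snap('scene','s2.png')
i=cv2.imread('pics/s2.png')[130:270,180:330];cv2.imwrite('pics/s2c.png',cv2.resize(i,None,fx=4,fy=4,interpolation=cv2.INTER_CUBIC))
E
```

```text
clock: 3.4
tool_pos: [0.5725, -0.1119, 0.1388]
orientation: [-49.3, 89.7, 19.4]
force: [0.1, 0.0, 0.5]
opening: 0.0617
3.4 pos [ 0.5725 -0.1119  0.1388] x [ 0.0043  0.0015 -1.    ] yaz 158.61769909605084 F [0.0525 0.0126 0.5121] M [ 0.114  -0.0779  0.0028] op 0.06169891651984707 q [  8.1002  15.9868 -18.1387  -0.0623 -55.6162 -29.4471]
```

View pics/s2c.png

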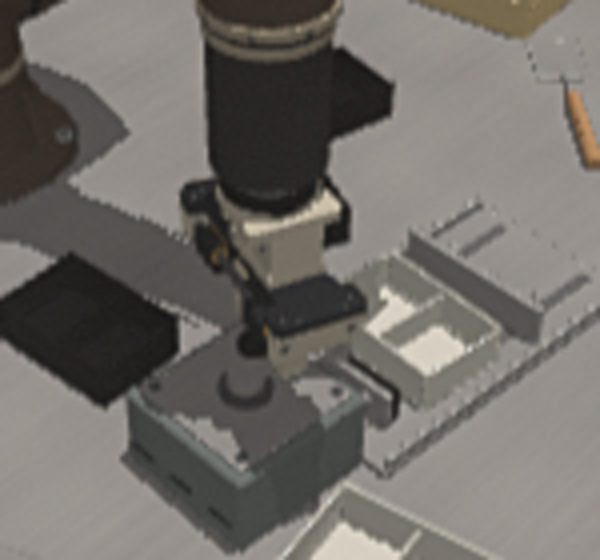

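```bash
python3 -m crank '[{"linear":[-0.03,-0.08,-0.15],"rot":[0,0,-0.2],"hand":0.7},{"linear":[0,0,-0.1],"rot":[0,0,0],"hand":0.6},{"linear":[0,0,0],"rot":[0,0,0],"hand":0.5},{"linear":[0,0,0],"rot":[0,0,0],"hand":0.5}]';python3 st.py
```

```text
clock: 3.95
tool_pos: [0.5723, -0.117, 0.1261]
orientation: [-56.9, 89.4, 10.7]
force: [-0.5, -0.0, -0.7]
opening: 0.0445
3.95 pos [ 0.5723 -0.117   0.1261] x [ 0.0096  0.0018 -1.    ] yaz 157.55730109825848 F [-0.5396 -0.0254 -0.6864] M [ 0.1037 -0.0722 -0.0412] op 0.044542366771846566 q [  7.5971  16.6224 -19.1563  -0.0374 -53.6598 -30.0164]
```

```bash
python3 -m crank '[{"linear":[-0.02,0,-0.06],"rot":[0,0.11,0],"hand":0.38},{"linear":[0,0,0],"rot":[0,0,0],"hand":0.34},{"linear":[0,0,0],"rot":[0,0,0],"hand":0.34}]';python3 st.py; python3 -m crank '[{"linear":[0,0,0],"rot":[0,0,0],"hand":0.2},{"linear":[0,0,0],"rot":[0,0,0],"hand":0.1},{"linear":[0,0,0],"rot":[0,0,0],"hand":0.0},{"linear":[0,0,0],"rot":[0,0,0],"hand":0.0}]';python3 st.py
```

```text
clock: 4.32
tool_pos: [0.5713, -0.117, 0.1225]
orientation: [31.9, 89.9, 99.4]
force: [-1.1, 0.7, 0.3]
opening: 0.0301
4.325 pos [ 0.5713 -0.117   0.1225] x [-0.0003  0.0018 -1.    ] yaz 157.5628238517392 F [-1.054   0.6931  0.3017] M [ 0.0506 -0.1087  0.0208] op 0.03012500473603386 q [  7.5595  17.0631 -19.021   -0.129  -53.9193 -29.9207]
clock: 4.82
tool_pos: [0.5709, -0.1169, 0.1225]
orientation: [45.1, 89.9, 112.7]
force: [-0.5, -0.3, 0.2]
opening: 0.0243
4.825 pos [ 0.5709 -0.1169  0.1225] x [-0.0008  0.002  -1.    ] yaz 157.5459977937201 F [-0.5017 -0.2675  0.2348] M [ 0.1226  0.037  -0.1051] op 0.02429252513888425 q [  7.5656  17.0472 -19.0371  -0.1451 -53.9474 -29.9343]
```

```bash
python3 -m crank '[{"linear":[0.01,0.015,0.1],"rot":[0,0,0],"hand":0},{"linear":[0.01,0.025,0.1],"rot":[0,0,0],"hand":0},{"linear":[0,0,0],"rot":[0,0,0],"hand":0}]';python3 st.py
```

```text
clock: 5.2
tool_pos: [0.5716, -0.1144, 0.1339]
orientation: [74.9, 89.8, 142.4]
force: [1.2, -0.2, -2.4]
opening: 0.0243
5.2 pos [ 0.5716 -0.1144  0.1339] x [-0.0026  0.002  -1.    ] yaz 157.51816432599463 F [ 1.2045 -0.1915 -2.3863] M [-0.1584 -0.2009 -0.0745] op 0.024331784552510487 q [  7.8025  16.461  -18.1508  -0.1639 -55.5215 -30.1914]
```

```bash
cat > arc.py <<'E'
from st import *
hub=np.array([.564,-.134]);az=np.radians(67.5);u=np.array([np.cos(az),np.sin(az)])
hinge=np.append(hub+.08*u,.134);g=o['tool_pos']+R[:,0]*-.019
d=g-hinge;print('phi',np.arctan2(d[2],-(d[:2]@u)),'rad',np.hypot(d[2],d[:2]@u),'lat',d[:2]@[-u[1],u[0]])
E
python3 -m crank '[{"linear":[0.014,0.034,0.1],"rot":[0,0,0],"hand":0},{"linear":[0.018,0.042,0.093],"rot":[0,0,0],"hand":0},{"linear":[0.021,0.051,0.088],"rot":[0,0,0],"hand":0},{"linear":[0.024,0.058,0.082],"rot":[0,0,0],"hand":0}]';python3 arc.py
```

```text
clock: 5.7
tool_pos: [0.5762, -0.1031, 0.1563]
orientation: [89.7, 89.8, 157.2]
force: [3.1, -2.0, -7.6]
opening: 0.0246
5.7 pos [ 0.5762 -0.1031  0.1563] x [-0.0036  0.0015 -1.    ] yaz 157.47857256507183 F [ 3.1094 -1.9747 -7.5535] M [-1.1111 -1.0087 -0.1552] op 0.024630736567077555 q [  8.8999  15.4828 -16.2551  -0.1398 -58.455  -31.348 ]
phi 0.7228928693835839 rad 0.06237240639047128 lat 0.0004378662924588949
```

```bash
python3 -m crank '[{"linear":[0,0,0],"rot":[0,0,0],"hand":0.4},{"linear":[0,0,0],"rot":[0,0,0],"hand":0.4}]';python3 arc.py;python3 - <<'E'
from h import *
snap('scene','s3.png')
i=cv2.imread('pics/s3.png')[130:270,180:330];cv2.imwrite('pics/s3c.png',cv2.resize(i,None,fx=4,fy=4,interpolation=cv2.INTER_CUBIC))
E
```

```text
clock: 5.95
tool_pos: [0.5772, -0.1025, 0.1582]
orientation: [50.8, 89.9, 118.3]
force: [0.4, -0.2, -0.9]
opening: 0.0342
5.95 pos [ 0.5772 -0.1025  0.1582] x [-0.0009  0.0017 -1.    ] yaz 157.5567496404839 F [ 0.4242 -0.2236 -0.8529] M [ 0.0768 -0.105   0.0115] op 0.03422178653977946 q [  8.9584  15.3703 -16.1374  -0.1251 -58.5299 -31.3363]
phi 0.7560211103533087 rad 0.06297375621962378 lat -0.00019029684876378596
```

View pics/s3c.png

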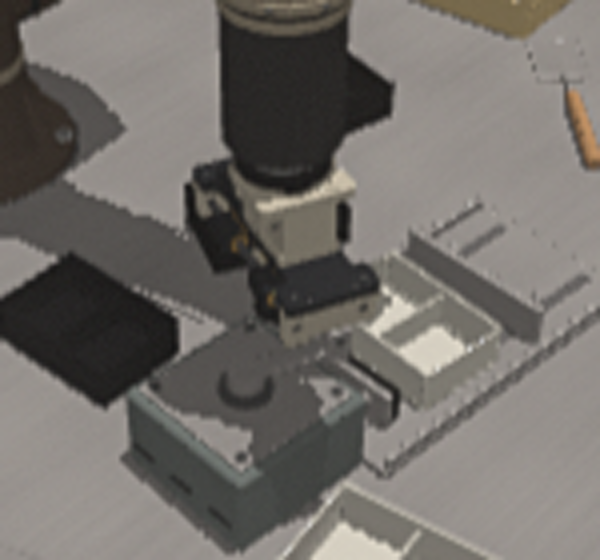

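The hand hides the handle, which follows upward; the pose fits the hinge arc with a 62–63 mm radius. I'll regrip and go on.

```bash
python3 -m crank '[{"linear":[0,0,0],"rot":[0,0,0],"hand":0},{"linear":[0,0,0],"rot":[0,0,0],"hand":0},{"linear":[0.028,0.068,0.073],"rot":[0,0,0],"hand":0},{"linear":[0.031,0.074,0.065],"rot":[0,0,0],"hand":0},{"linear":[0.033,0.08,0.057],"rot":[0,0,0],"hand":0},{"linear":[0.035,0.085,0.048],"rot":[0,0,0],"hand":0}]';python3 arc.py
```

```text
clock: 6.75
tool_pos: [0.5819, -0.0882, 0.1714]
orientation: [140.3, 89.4, -152.3]
force: [0.1, -7.9, -3.8]
opening: 0.0243
6.75 pos [ 0.5819 -0.0882  0.1714] x [-0.0092 -0.0048 -0.9999] yaz 157.4170648287242 F [ 0.1447 -7.8518 -3.8498] M [-3.2051 -0.1467  0.0086] op 0.024258601320829246 q [ 10.5187  15.1546 -14.6854   0.2006 -60.7266 -33.1991]
phi 1.0720533025674361 rad 0.06417979248239794 lat 0.0008729735592222923
```

```bash
python3 -m crank '[{"linear":[0,0,0],"rot":[0,0,0],"hand":0.4},{"linear":[0,0,0],"rot":[0,0,0],"hand":0.4}]';python3 arc.py;python3 - <<'E'
from h import *
for n in('scene','top'):
    snap(n,n+'4.png')
i=cv2.imread('pics/scene4.png')[130:270,180:330];cv2.imwrite('pics/s4c.png',cv2.resize(i,None,fx=4,fy=4,interpolation=cv2.INTER_CUBIC))
i=cv2.imread('pics/top4.png')[120:220,180:330];cv2.imwrite('pics/t4c.png',cv2.resize(i,None,fx=4,fy=4,interpolation=cv2.INTER_CUBIC))
E
```

```text
clock: 7.0
tool_pos: [0.5823, -0.0879, 0.1716]
orientation: [140.7, 89.4, -151.9]
force: [-0.1, -0.9, -0.1]
opening: 0.0339
7.0 pos [ 0.5823 -0.0879  0.1716] x [-0.0086 -0.0046 -1.    ] yaz 157.42656342756572 F [-0.1332 -0.8686 -0.1127] M [ 0.1484 -0.1742  0.0001] op 0.03386945793862798 q [ 10.5371  15.1607 -14.6398   0.1929 -60.73   -33.2043]
phi 1.080044305713432 rad 0.06417142196197366 lat 0.0005776533654074866
```

View pics/s4c.png

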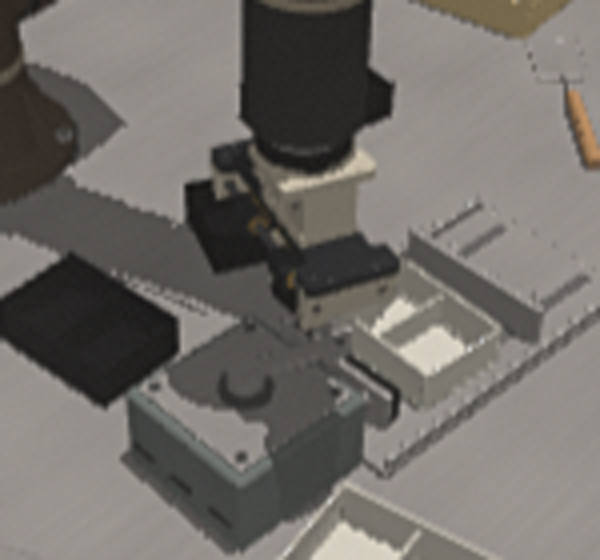

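View pics/t4c.png

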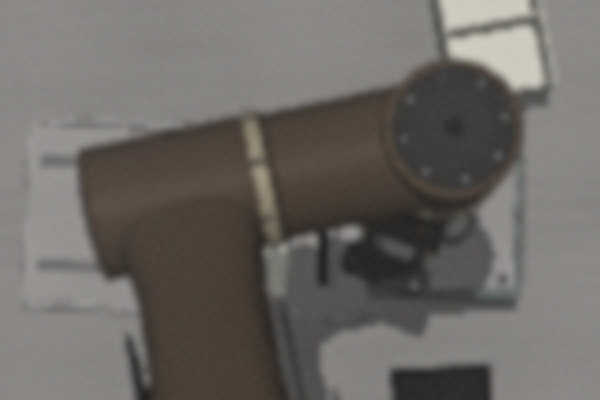

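```bash
python3 -m crank '[{"linear":[0,0,0],"rot":[0.05,-0.1,0],"hand":0},{"linear":[0,0,0],"rot":[0,0,0],"hand":0},{"linear":[0.035,0.087,0.05],"rot":[0,0,0],"hand":0},{"linear":[0.037,0.09,0.035],"rot":[0,0,0],"hand":0},{"linear":[0.038,0.092,0.025],"rot":[0,0,0],"hand":0}]';python3 arc.py; python3 -m crank '[{"linear":[0,0,0],"rot":[0,0,0],"hand":0.4},{"linear":[0,0,0],"rot":[0,0,0],"hand":0.4}]';python3 arc.py
```

```text
clock: 7.72
tool_pos: [0.587, -0.0758, 0.1779]
orientation: [169.6, 89.6, -123.0]
force: [-0.7, -8.2, -0.9]
opening: 0.0245
7.725 pos [ 0.587  -0.0758  0.1779] x [-0.0042 -0.0064 -1.    ] yaz 157.365097957817 F [-0.7083 -8.188  -0.8971] M [-3.394   0.1749 -0.0365] op 0.024489770512719222 q [ 11.7612  14.9668 -14.0771   0.3549 -61.2653 -34.5672]
phi 1.3027062777614453 rad 0.06526201568994348 lat 0.0010148763877545631
clock: 7.98
tool_pos: [0.5871, -0.0756, 0.178]
orientation: [170.4, 89.6, -122.2]
force: [-0.2, 0.1, 0.6]
opening: 0.0339
7.975 pos [ 0.5871 -0.0756  0.178 ] x [-0.0039 -0.0062 -1.    ] yaz 157.36280580501244 F [-0.1859  0.0677  0.6274] M [ 0.1123 -0.1056 -0.0014] op 0.033864200674650353 q [ 11.7743  14.9651 -14.0599   0.3424 -61.2649 -34.5766]
phi 1.307183523698626 rad 0.06528645931941388 lat 0.000959489602669721
```

```bash
python3 -m crank '[{"linear":[0,0,0],"rot":[0.07,-0.05,0],"hand":0},{"linear":[0,0,0],"rot":[0,0,0],"hand":0},{"linear":[0.04,0.093,0],"rot":[0,0,0],"hand":0},{"linear":[0.04,0.093,0],"rot":[0,0,0],"hand":0}]';python3 arc.py; python3 -m crank '[{"linear":[0.04,0.09,0],"rot":[0,0,0],"hand":0}]';python3 arc.py
```

```text
clock: 8.48
tool_pos: [0.5905, -0.0681, 0.1799]
orientation: [-176.4, 89.7, -109.0]
force: [-3.8, -9.1, 5.5]
opening: 0.024
8.475 pos [ 0.5905 -0.0681  0.1799] x [-0.0019 -0.0057 -1.    ] yaz 157.36602432463428 F [-3.8083 -9.0501  5.4713] M [-3.3695  1.4276  0.0496] op 0.02397687963332577 q [ 12.4459  15.0342 -13.6916   0.3325 -61.4533 -35.2393]
phi 1.4356987455850592 rad 0.06553126593748923 lat 0.0007600225551440722
clock: 8.6
tool_pos: [0.5919, -0.0646, 0.1806]
orientation: [178.1, 89.5, -114.5]
force: [-4.3, -8.6, 3.1]
opening: 0.0243
8.6 pos [ 0.5919 -0.0646  0.1806] x [-0.004  -0.0087 -1.    ] yaz 157.35005838251803 F [-4.313 -8.639  3.13 ] M [-3.0918  1.1817  0.0218] op 0.024302617992861354 q [ 12.8594  15.156  -13.4944   0.4962 -61.6843 -35.7459]
phi 1.4952228485012653 rad 0.06581684098080831 lat 0.0007628358427734638
```

```bash
python3 -m crank '[{"linear":[0.04,0.09,-0.02],"rot":[0,0,0],"hand":0}]';python3 arc.py;  python3 -m crank '[{"linear":[0.04,0.09,-0.02],"rot":[0,0,0],"hand":0}]';python3 arc.py
```

```text
clock: 8.72
tool_pos: [0.5935, -0.0613, 0.1808]
orientation: [178.3, 89.2, -114.4]
force: [-5.5, -7.8, 11.6]
opening: 0.0246
8.725 pos [ 0.5935 -0.0613  0.1808] x [-0.0056 -0.0123 -0.9999] yaz 157.35059405555913 F [-5.4677 -7.799  11.5617] M [-3.1604  2.1587  0.0298] op 0.02456917445314992 q [ 13.2658  15.3024 -13.3477   0.695  -61.8242 -36.2457]
phi 1.551640837962779 rad 0.065839381390494 lat 0.0005643316228860717
clock: 8.85
tool_pos: [0.595, -0.0578, 0.1811]
orientation: [178.1, 89.0, -114.6]
force: [-5.4, -6.9, 9.6]
opening: 0.0244
8.85 pos [ 0.595  -0.0578  0.1811] x [-0.0072 -0.0157 -0.9999] yaz 157.3506927919432 F [-5.413  -6.9405  9.6219] M [-2.7762  2.0126 -0.033 ] op 0.02436701339820397 q [ 13.6794  15.4422 -13.2002   0.8781 -61.9718 -36.7452]
phi 1.6095257597335528 rad 0.06610086915467535 lat 0.0005158586804985615
```

```bash
python3 -m crank '[{"linear":[0,0,0],"rot":[0,0,0],"hand":0.5},{"linear":[0,0,0],"rot":[0.18,-0.08,0],"hand":0.6},{"linear":[0,0,0.5],"rot":[0,0,0],"hand":0.7},{"linear":[0,0,0.8],"rot":[0,0,0],"hand":0.7},{"linear":[0,0,0.3],"rot":[0,0,0],"hand":0.7}]';python3 arc.py;python3 - <<'E'
from h import *
for n in('scene','top'):
    snap(n,n+'5.png')
i=cv2.imread('pics/scene5.png')[130:270,180:330];cv2.imwrite('pics/s5c.png',cv2.resize(i,None,fx=4,fy=4,interpolation=cv2.INTER_CUBIC))
E
```

```text
clock: 9.48
tool_pos: [0.5938, -0.057, 0.2774]
orientation: [55.7, 89.7, 123.1]
force: [0.2, 0.3, -0.8]
opening: 0.0609
9.475 pos [ 0.5938 -0.057   0.2774] x [-0.0026  0.0041 -1.    ] yaz 157.35573060087745 F [ 0.1561  0.2847 -0.7587] M [ 0.0594 -0.119   0.0196] op 0.0609159909186012 q [ 13.1005  11.6804  -4.8189  -0.2718 -73.5959 -35.6681]
phi 1.586263913920505 rad 0.16238877514122269 lat 0.0018806621984129852
```

View pics/s5c.png

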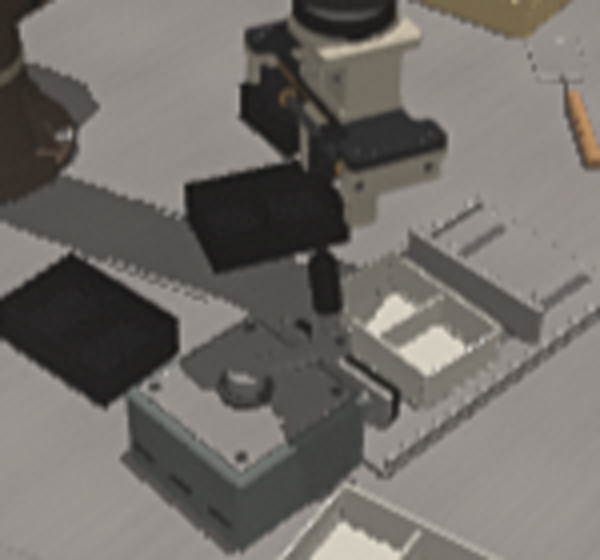

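The handle now stands roughly upright: in the crop its top is at (320,255) and its bottom at (326,308). I'll compute its tilt.

```bash
cat > tilt.py <<'E'
from meas import *
from scipy.spatial.transform import Rotation as Ro
def axis(s,box):
    x0,x1,y0,y1=box;im=s['image'].max(-1);m=np.zeros(im.shape,np.uint8);m[y0:y1,x0:x1]=im[y0:y1,x0:x1]<62
    n,l,st,c=cv2.connectedComponentsWithStats(m);k=1+np.argmax(st[1:,4]);v,u=np.nonzero(l==k)
    print('comp',st[k],c[k])
    vx,vy,a,b=cv2.fitLine(np.stack([u,v],1).astype(np.float32),cv2.DIST_L2,0,.01,.01).ravel();return np.degrees(np.arctan2(vx*np.sign(-vy),abs(vy))),c[k],v.min(),v.max()
def exp(s,hinge,u,phi):
    q=lambda r:np.array(proj(s,hinge+r*np.append(-np.cos(phi)*u,np.sin(phi))))
    a=q(.035);b=q(.085);return np.degrees(np.arctan2(b[0]-a[0],a[1]-b[1])),q(.06)
E
python3 - <<'E'
from tilt import *
s=load('scene');print(axis(s,(252,268,190,211)))
hub=np.array([.564,-.134]);az=np.radians(67.5);u=np.array([np.cos(az),np.sin(az)]);h=np.append(hub+.08*u,.134)
for p in(1.2,1.3,1.4,1.5,1.57): print(p,exp(s,h,u,p), proj(s,h+.087*np.append(-np.cos(p)*u,np.sin(p))))
P=cloud(s);v,c=np.mgrid[:384,:512]
m=(c>=252)&(c<268)&(v>=190)&(v<211)&(s['image'].max(-1)<62)&(P[...,2]>.13)
for r in range(191,211):
    k=m&(v==r)
    if k.any(): print(r,c[k].mean().round(1),P[k].mean(0),k.sum())
E
```

```text
comp [252 190  14  19 147] [259.8163 198.1497]
(np.float32(-16.462317), array([259.8163, 198.1497]), np.int64(190), np.int64(208))
1.2 (np.float64(-27.15876196882556), array([257.2458, 200.873 ])) (np.float64(254.66773052235928), np.float64(195.84780082898092))
1.3 (np.float64(-18.6189300297703), array([258.8125, 199.9806])) (np.float64(256.97845016405324), np.float64(194.53691782453134))
1.4 (np.float64(-10.476299723504017), array([260.4169, 199.2083])) (np.float64(259.3440966435298), np.float64(193.4067405784238))
1.5 (np.float64(-2.8556612147087588), array([262.0412, 198.5644])) (np.float64(261.7372199083793), np.float64(192.46955390435042))
1.57 (np.float64(2.1354496843068445), array([263.1806, 198.1936])) (np.float64(263.4139891305855), np.float64(191.93363868558183))
193 260.5 [ 0.5892 -0.0684  0.2183] 4
194 260.0 [ 0.5908 -0.0726  0.2176] 5
195 260.0 [ 0.5934 -0.0754  0.2165] 7
196 260.5 [ 0.5953 -0.075   0.2131] 8
197 260.5 [ 0.5966 -0.0763  0.2104] 8
198 260.5 [ 0.5972 -0.0768  0.2068] 8
199 260.5 [ 0.5968 -0.0762  0.2018] 8
200 260.5 [ 0.5975 -0.0768  0.1983] 8
201 261.0 [ 0.5984 -0.0752  0.1934] 7
202 261.0 [ 0.5995 -0.0764  0.1905] 7
203 261.0 [ 0.5983 -0.0748  0.1844] 7
204 261.0 [ 0.5985 -0.0749  0.1802] 7
205 261.0 [ 0.5987 -0.0749  0.1759] 7
206 261.0 [ 0.6825 -0.1744  0.288 ] 7
207 261.5 [ 0.6004 -0.0739  0.1673] 6
208 261.0 [ 0.5984 -0.0741  0.1617] 5
```

Row centres and surface depth give a fold angle of about 1.49, so it is about 5° short of upright. I'll push it home with the closed fingers' flank from the inner side, where the stop can be felt cleanly.

```bash
python3 -m crank '[{"linear":[-0.08,-0.28,0],"rot":[-0.05,-0.03,0],"hand":0},{"linear":[-0.12,-0.31,0],"rot":[0,0,0],"hand":0},{"linear":[0,0,-0.1],"rot":[0,0,0],"hand":0},{"linear":[0,0,0],"rot":[0,0,0],"hand":0},{"linear":[0,0,0],"rot":[0,0,0],"hand":0}]';python3 arc.py
```

```text
clock: 10.2
tool_pos: [0.5791, -0.0951, 0.2663]
orientation: [102.7, 89.7, 170.0]
force: [0.0, -0.6, -0.2]
opening: 0.017
10.2 pos [ 0.5791 -0.0951  0.2663] x [-0.0048  0.0008 -1.    ] yaz 157.28075489638957 F [ 0.0235 -0.6012 -0.2145] M [ 0.1139 -0.1362  0.0375] op 0.016991939442768646 q [  9.6829  11.1306  -7.0159  -0.0986 -72.1155 -32.3715]
phi 1.322970075993514 rad 0.1561164136002876 lat 0.000833927244704309
```

```bash
sed -i '$a print("r along u from hub",(o["tool_pos"][:2]-hub)@u,"F along u",o["force"][:2]@u,"F lat",o["force"][:2]@[-u[1],u[0]])' arc.py; python3 arc.py | tail -1
```

```text
r along u from hub 0.04168516625907803 F along u -0.546384958571531 F lat -0.2517949439704361
```

```bash
python3 -m crank '[{"linear":[0,0,-0.5],"rot":[0,0,0],"hand":0},{"linear":[0,0,-0.5],"rot":[0,0,0],"hand":0},{"linear":[0,0,-0.25],"rot":[0,0,0],"hand":0},{"linear":[0,0,0],"rot":[0,0,0],"hand":0}]';python3 arc.py;python3 -m crank '[{"linear":[0.038,0.092,0],"rot":[0,0,0],"hand":0},{"linear":[0.02,0.05,0],"rot":[0,0,0],"hand":0}]';python3 arc.py
```

```text
clock: 10.7
tool_pos: [0.5801, -0.0944, 0.1902]
orientation: [98.5, 89.8, 165.9]
force: [-0.0, 0.1, 0.6]
opening: 0.0006
10.7 pos [ 0.5801 -0.0944  0.1902] x [-0.0029  0.0007 -1.    ] yaz 157.36414507285156 F [-0.0106  0.0894  0.6129] M [ 0.0819 -0.0719 -0.0408] op 0.0006024126625720682 q [  9.7585  14.0096 -13.4803  -0.0785 -62.6679 -32.3582]
phi 1.1114581949305116 rad 0.08393920491588786 lat 0.00021190640556637965
r along u from hub 0.04277677132576943 F along u 0.07851245767500128 F lat 0.043978038528415385
clock: 10.95
tool_pos: [0.5846, -0.0857, 0.1922]
orientation: [105.6, 89.9, 173.0]
force: [-2.1, -0.7, 0.7]
opening: 0.0007
10.95 pos [ 0.5846 -0.0857  0.1922] x [-0.0011  0.0001 -1.    ] yaz 157.37549985164267 F [-2.1496 -0.6628  0.7164] M [-0.4261  0.435   0.0082] op 0.000662467716377055 q [ 10.5929  14.1387 -13.0538  -0.0215 -62.8676 -33.2076]
phi 1.2291133187929169 rad 0.08195240152698949 lat -0.0005521651656391457
r along u from hub 0.052534368349414766 F along u -1.4349158006689309 F lat 1.7323145114896148
```

```bash
for i in 1; do python3 -m crank '[{"linear":[0.02,0.046,0],"rot":[0,0,0],"hand":0}]'; python3 arc.py|tail -1; python3 -m crank '[{"linear":[0.02,0.046,0],"rot":[0,0,0],"hand":0}]'; python3 arc.py|tail -1;python3 -m crank '[{"linear":[0.02,0.046,0],"rot":[0,0,0],"hand":0}]'; python3 arc.py|tail -1; done
```

```text
clock: 11.08
tool_pos: [0.586, -0.0828, 0.1929]
orientation: [108.9, 90.0, 176.3]
force: [-1.8, -1.2, 0.1]
opening: 0.0003
r along u from hub 0.05575922861301103 F along u -1.8042335960710596 F lat 1.2159957333433093
clock: 11.2
tool_pos: [0.5873, -0.0798, 0.1934]
orientation: [-118.1, 90.0, -50.7]
force: [-1.6, -2.1, -0.3]
opening: 0.0005
r along u from hub 0.05895580425378551 F along u -2.5603421248775335 F lat 0.6459219350636286
clock: 11.32
tool_pos: [0.5875, -0.0779, 0.1935]
orientation: [149.2, 89.8, -143.4]
force: [-6.2, -8.7, 2.0]
opening: 0.0008
r along u from hub 0.06085504096506242 F along u -10.445716452284808 F lat 2.391140721235487
```

```bash
python3 -m crank '[{"linear":[0.01,0.03,0],"rot":[0,0,0],"hand":0}]'; python3 arc.py|tail -1; python3 -m crank '[{"linear":[-0.08,-0.2,0],"rot":[0,0,0],"hand":0},{"linear":[-0.08,-0.2,0],"rot":[0,0,0],"hand":0},{"linear":[0,0,0.8],"rot":[0,0,0],"hand":0.6},{"linear":[0,0,0.8],"rot":[0,0,0],"hand":0.7}]';python3 arc.py;python3 - <<'E'
from tilt import *
s=snap('scene','scene6.png')
i=cv2.imread('pics/scene6.png')[130:270,180:330];cv2.imwrite('pics/s6c.png',cv2.resize(i,None,fx=4,fy=4,interpolation=cv2.INTER_CUBIC))
t=snap('top','top6.png')
i=cv2.imread('pics/top6.png')[120:220,180:330];cv2.imwrite('pics/t6c.png',cv2.resize(i,None,fx=4,fy=4,interpolation=cv2.INTER_CUBIC))
P=cloud(s);v,c=np.mgrid[:384,:512]
m=(c>=254)&(c<270)&(v>=190)&(v<211)&(s['image'].max(-1)<62)&(P[...,2]>.13)&(P[...,2]<.24)&(P[...,1]<-.04)
for r in range(191,211):
    k=m&(v==r)
    if k.any(): print(r,c[k].mean().round(1),P[k].mean(0),k.sum())
E
```

```text
clock: 11.45
tool_pos: [0.5869, -0.0774, 0.1936]
orientation: [151.9, 89.6, -140.8]
force: [-4.2, -9.9, 2.4]
opening: 0.0005
r along u from hub 0.06101986858119635 F along u -10.765394575386072 F lat 0.09036821543919571
clock: 11.95
tool_pos: [0.5752, -0.1029, 0.2879]
orientation: [125.2, 89.4, -167.4]
force: [1.3, 0.4, -0.2]
opening: 0.015
11.95 pos [ 0.5752 -0.1029  0.2879] x [-0.0097 -0.0022 -1.    ] yaz 157.33750150507385 F [ 1.2766  0.3667 -0.1587] M [ 0.1713 -0.2946  0.0154] op 0.015045561861516435 q [  9.0384  10.4476  -5.1426   0.0361 -74.9772 -31.7092]
phi 1.3059775985265722 rad 0.17917078367459144 lat 0.001348620458247438
r along u from hub 0.0329965919711572 F along u 0.8272830892804361 F lat -1.0391151672719554
192 262.5 [ 0.5904 -0.0598  0.2181] 4
193 263.0 [ 0.5957 -0.0634  0.2191] 5
194 263.0 [ 0.5973 -0.065   0.2167] 7
195 263.0 [ 0.5991 -0.067   0.2147] 7
196 263.0 [ 0.5997 -0.0675  0.2111] 7
197 263.0 [ 0.601  -0.0689  0.2084] 7
198 263.0 [ 0.6013 -0.069   0.2043] 7
199 263.0 [ 0.6007 -0.0682  0.1992] 7
200 263.0 [ 0.6015 -0.0689  0.1957] 7
201 263.0 [ 0.602  -0.0694  0.192 ] 7
202 263.0 [ 0.6014 -0.0684  0.1866] 7
203 262.5 [ 0.6    -0.0692  0.1818] 8
204 263.0 [ 0.6019 -0.0686  0.1782] 7
205 262.5 [ 0.5999 -0.0686  0.1725] 8
206 262.5 [ 0.6011 -0.0698  0.1695] 6
207 262.0 [ 0.6009 -0.072   0.1664] 5
```

View pics/s6c.png

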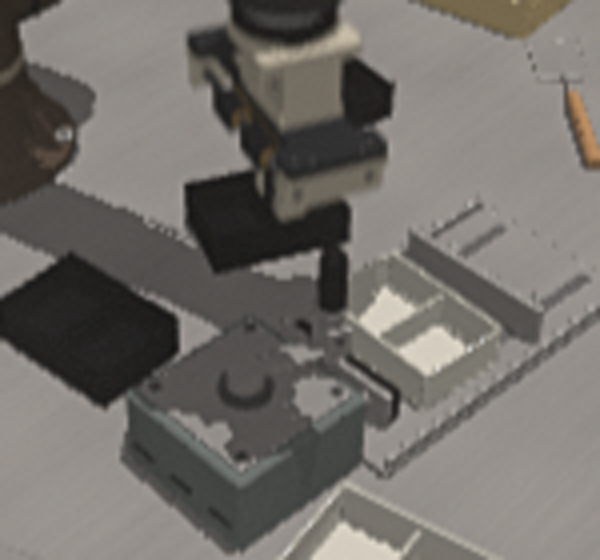

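View pics/t6c.png

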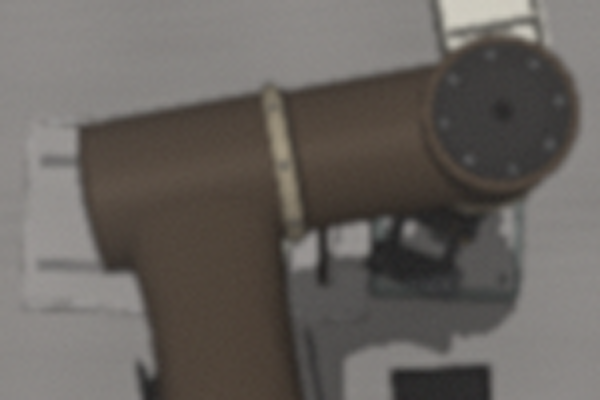

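The handle is now upright: its image column is constant at about 263 px (predicted 263.2) and its surface is vertical. The axis is near (0.5945,-0.060). I'll grip it from above.

```bash
python3 -m crank '[{"linear":[0.16,0.4,0],"rot":[0.03,-0.11,0],"hand":0.7},{"linear":[0.16,0.35,0],"rot":[0,0,0],"hand":0.7},{"linear":[0,0,0],"rot":[0,0,0],"hand":0.7}]';python3 arc.py
```

```text
clock: 12.42
tool_pos: [0.598, -0.0574, 0.293]
orientation: [-57.2, 89.3, 10.1]
force: [-0.5, 0.2, -0.6]
opening: 0.0528
12.425 pos [ 0.598  -0.0574  0.293 ] x [ 0.0126  0.0022 -0.9999] yaz 157.27756226285112 F [-0.5324  0.209  -0.649 ] M [ 0.0901 -0.0268 -0.0253] op 0.05277544536335955 q [ 13.1627  11.1198  -3.6492   0.041  -74.4994 -35.8937]
phi 1.5911647536845492 rad 0.17808101559342127 lat -0.0018513506168630195
r along u from hub 0.08375777062541291 F along u -0.010641194291495931 F lat 0.5718978877424702
```

```bash
python3 -m crank '[{"linear":[-0.06,-0.05,-0.2],"rot":[-0.02,0.12,0],"hand":0.7},{"linear":[0,0,-0.6],"rot":[0,0,0],"hand":0.7},{"linear":[0,0,-0.6],"rot":[0,0,0],"hand":0.7},{"linear":[0,0,-0.4],"rot":[0,0,0],"hand":0.6},{"linear":[0,0,0],"rot":[0,0,0],"hand":0.5}]';python3 arc.py
```

```text
clock: 13.05
tool_pos: [0.5909, -0.0625, 0.1771]
orientation: [113.6, 89.7, -179.1]
force: [0.5, 0.2, 0.2]
opening: 0.0479
13.05 pos [ 0.5909 -0.0625  0.1771] x [-0.0053 -0.0001 -1.    ] yaz 157.2310757078931 F [0.4944 0.1573 0.2082] M [ 0.0949 -0.1045 -0.0496] op 0.04785084864850172 q [ 12.7553  15.2798 -13.5766  -0.0712 -61.4412 -35.4897]
phi 1.5130618591359306 rad 0.0622524517622283 lat 0.002452703392259438
r along u from hub 0.0763678733489507 F along u 0.3345233794702057 F lat -0.3965584304777563
```

```bash
python3 -m crank '[{"linear":[0.06,0.04,0],"rot":[0,-0.05,0],"hand":0.4},{"linear":[0,0,0],"rot":[0,0,0],"hand":0.34}]';python3 arc.py; python3 -m crank '[{"linear":[0,0,0],"rot":[0,0,0],"hand":0.2},{"linear":[0,0,0],"rot":[0,0,0],"hand":0.0},{"linear":[0,0,0],"rot":[0,0,0],"hand":0.0}]';python3 arc.py
```

```text
clock: 13.3
tool_pos: [0.5953, -0.0604, 0.1783]
orientation: [-102.2, 90.0, -35.0]
force: [0.1, 0.5, 0.0]
opening: 0.0323
13.3 pos [ 0.5953 -0.0604  0.1783] x [ 0.0005 -0.0003 -1.    ] yaz 157.22092364097435 F [0.1226 0.5039 0.0189] M [ 0.0886 -0.0529 -0.0234] op 0.0322786204095337 q [ 12.9181  15.4067 -13.2725   0.028  -61.2985 -35.7106]
phi 1.5704835554008147 rad 0.06333777636411808 lat -0.0007559054004934275
r along u from hub 0.07997782133426079 F along u 0.5124324436573923 F lat 0.07959438906056263
clock: 13.68
tool_pos: [0.5953, -0.0602, 0.1791]
orientation: [-53.0, 89.9, 14.3]
force: [2.1, 0.0, -3.9]
opening: 0.0242
13.675 pos [ 0.5953 -0.0602  0.1791] x [ 0.0014  0.0004 -1.    ] yaz 157.21099157161726 F [ 2.0885  0.0172 -3.8605] M [-0.177  -0.4672  0.0301] op 0.024245334267323133 q [ 12.9182  15.3342 -13.2494  -0.0022 -61.3331 -35.7061]
phi 1.5723503129235095 rad 0.06413064053011348 lat -0.0006355589834791654
r along u from hub 0.08011618219652955 F along u 0.8151318775083376 F lat -1.922933635394838
```

```bash
cat > ck.py <<'E'
from h import *
import sys
step=float(sys.argv[1]) if len(sys.argv)>1 else 6; n=int(sys.argv[2]) if len(sys.argv)>2 else 5
HUB=np.array([.564,-.134]);RAD=.0805
from scipy.spatial.transform import Rotation as Ro
o=monitor.get_obs();R=Ro.from_euler('xyz',o['orientation'],degrees=True).as_matrix()
p=o['tool_pos']-.019*R[:,0];d=p[:2]-HUB;a=np.arctan2(d[1],d[0]);r=np.hypot(*d)
t=np.array([np.sin(a),-np.cos(a)]);F=o['force']
print('t %.2f az %.2f crank~%.3f r %.2fmm z %.1f | resist %.2f Frad %.2f Fz %.2f | x %s yaw %.2f op %.4f'%(o['clock'],np.degrees(a),(np.radians(93.6)-a)%(2*np.pi),r*1e3,o['tool_pos'][2]*1e3,-F[:2]@t,F[:2]@d/r,F[2],np.round(R[:2,0],4),np.degrees(np.arctan2(R[1,1],R[0,1])),o['opening']))
c=p[:2]
for i in range(1,n+1):
    b=a-np.radians(step)*i;q=HUB+RAD*np.array([np.cos(b),np.sin(b)])
    if i==1: q=q  # includes radial correction
    print(np.round((q-c)/.06,3));c=q
E
python3 ck.py 6 6
```

```text
t 13.68 az 67.05 crank~0.463 r 80.10mm z 179.1 | resist -1.92 Frad 0.83 Fz -3.86 | x [0.0014 0.0004] yaw 157.21 op 0.0242
[ 0.129 -0.055]
[ 0.119 -0.074]
[ 0.111 -0.086]
[ 0.101 -0.097]
[ 0.09  -0.108]
[ 0.079 -0.116]
```

```bash
python3 -m crank '[{"linear":[0.129,-0.055,0],"rot":[0,0,0],"hand":0},{"linear":[0.119,-0.074,0],"rot":[0,0,0],"hand":0},{"linear":[0.11,-0.086,0],"rot":[0,0,0],"hand":0}]';python3 ck.py 6 6
```

```text
clock: 14.05
tool_pos: [0.6163, -0.0735, 0.179]
orientation: [91.9, 89.9, 159.1]
force: [-3.5, 1.6, 0.4]
opening: 0.0244
t 14.05 az 49.13 crank~0.776 r 80.02mm z 179.0 | resist 3.69 Frad -1.11 Fz 0.41 | x [-0.0017  0.0006] yaw 157.24 op 0.0244
[ 0.106 -0.091]
[ 0.091 -0.107]
[ 0.079 -0.116]
[ 0.066 -0.124]
[ 0.053 -0.13 ]
[ 0.039 -0.135]
```

```bash
python3 -m crank '[{"linear":[0.106,-0.091,0],"rot":[0,0,0],"hand":0},{"linear":[0.091,-0.107,0],"rot":[0,0,0],"hand":0},{"linear":[0.079,-0.116,0],"rot":[0,0,0],"hand":0},{"linear":[0.066,-0.124,0],"rot":[0,0,0],"hand":0},{"linear":[0.053,-0.13,0],"rot":[0,0,0],"hand":0},{"linear":[0.039,-0.135,0],"rot":[0,0,0],"hand":0}]';python3 ck.py 6 6
```

```text
clock: 14.8
tool_pos: [0.6427, -0.1193, 0.179]
orientation: [110.3, 89.7, 177.5]
force: [-6.3, 2.1, 2.8]
opening: 0.0243
t 14.80 az 10.53 crank~1.450 r 80.19mm z 179.0 | resist 3.23 Frad -5.84 Fz 2.81 | x [-0.0056  0.0002] yaw 157.20 op 0.0243
[ 0.023 -0.138]
[ 0.004 -0.14 ]
[-0.011 -0.14 ]
[-0.026 -0.138]
[-0.04  -0.135]
[-0.054 -0.13 ]
```

```bash
sed -i 's/\.564,-\.134/.5632,-.134/' ck.py; python3 ck.py 6 6
```

```text
t 14.80 az 10.43 crank~1.452 r 80.98mm z 179.0 | resist 3.22 Frad -5.84 Fz 2.81 | x [-0.0056  0.0002] yaw 157.20 op 0.0243
[ 0.01  -0.141]
[ 0.004 -0.14 ]
[-0.011 -0.14 ]
[-0.026 -0.138]
[-0.04  -0.135]
[-0.054 -0.13 ]
```

```bash
python3 -m crank '[{"linear":[0.01,-0.141,0],"rot":[0,-0.03,0],"hand":0},{"linear":[0.004,-0.14,0],"rot":[0,0,0],"hand":0},{"linear":[-0.011,-0.14,0],"rot":[0,0,0],"hand":0},{"linear":[-0.026,-0.138,0],"rot":[0,0,0],"hand":0},{"linear":[-0.04,-0.135,0],"rot":[0,0,0],"hand":0},{"linear":[-0.054,-0.13,0],"rot":[0,0,0],"hand":0}]';python3 ck.py 6 6
```

```text
clock: 15.55
tool_pos: [0.636, -0.1691, 0.179]
orientation: [52.5, 89.7, 119.7]
force: [-4.3, 6.7, 2.7]
opening: 0.0246
t 15.55 az -25.79 crank~2.084 r 80.89mm z 179.0 | resist 4.10 Frad -6.80 Fz 2.68 | x [-0.0028  0.0049] yaw 157.20 op 0.0246
[-0.073 -0.12 ]
[-0.08  -0.115]
[-0.092 -0.106]
[-0.102 -0.096]
[-0.112 -0.085]
[-0.12  -0.073]
```

```bash
sed -i 's/\.5632,-\.134/.563,-.1332/;s/RAD=.0805/RAD=.0802/' ck.py; python3 ck.py 6 6
```

```text
t 15.55 az -26.24 crank~2.092 r 81.42mm z 179.0 | resist 4.05 Frad -6.84 Fz 2.68 | x [-0.0028  0.0049] yaw 157.20 op 0.0246
[-0.087 -0.113]
[-0.081 -0.114]
[-0.092 -0.105]
[-0.103 -0.095]
[-0.112 -0.084]
[-0.12  -0.072]
```

```bash
python3 -m crank '[{"linear":[-0.087,-0.113,0],"rot":[-0.05,-0.03,0],"hand":0},{"linear":[-0.081,-0.114,0],"rot":[0,0,0],"hand":0},{"linear":[-0.092,-0.105,0],"rot":[0,0,0],"hand":0},{"linear":[-0.103,-0.095,0],"rot":[0,0,0],"hand":0}]';python3 ck.py 5 6
```

```text
clock: 16.05
tool_pos: [0.6164, -0.1943, 0.179]
orientation: [-34.8, 89.6, 32.4]
force: [-1.2, 6.3, -0.0]
opening: 0.0242
t 16.05 az -48.90 crank~2.487 r 81.12mm z 179.0 | resist 3.25 Frad -5.49 Fz -0.01 | x [0.0055 0.0035] yaw 157.25 op 0.0242
[-0.101 -0.061]
[-0.097 -0.065]
[-0.102 -0.056]
[-0.107 -0.047]
[-0.111 -0.037]
[-0.113 -0.027]
```

```bash
python3 -m crank '[{"linear":[-0.101,-0.061,0],"rot":[-0.04,0.06,0],"hand":0},{"linear":[-0.097,-0.065,0],"rot":[0,0,0],"hand":0},{"linear":[-0.102,-0.056,0],"rot":[0,0,0],"hand":0},{"linear":[-0.107,-0.047,0],"rot":[0,0,0],"hand":0}]';python3 ck.py 5 6
```

```text
clock: 16.55
tool_pos: [0.593, -0.2085, 0.1791]
orientation: [-61.4, 89.7, 5.9]
force: [1.2, 4.4, -2.2]
opening: 0.0244
t 16.55 az -68.33 crank~2.826 r 81.05mm z 179.1 | resist 2.77 Frad -3.62 Fz -2.25 | x [0.0043 0.0004] yaw 157.27 op 0.0244
[-0.115 -0.025]
[-0.113 -0.029]
[-0.115 -0.019]
[-0.116 -0.008]
[-0.117  0.002]
[-0.116  0.012]
```

```bash
python3 -m crank '[{"linear":[-0.1,-0.024,0],"rot":[0,0.05,0],"hand":0},{"linear":[-0.1,-0.022,0],"rot":[0,0,0],"hand":0}]';python3 ck.py 3 4
python3 - <<'E'
from h import *
snap('scene','s7.png')
i=cv2.imread('pics/s7.png')[150:270,200:345];cv2.imwrite('pics/s7c.png',cv2.resize(i,None,fx=5,fy=5,interpolation=cv2.INTER_CUBIC))
E
```

```text
clock: 16.8
tool_pos: [0.5807, -0.2122, 0.1791]
orientation: [-89.8, 89.9, -22.5]
force: [3.5, 2.3, -3.6]
opening: 0.0243
t 16.80 az -77.35 crank~2.984 r 80.91mm z 179.1 | resist 3.91 Frad -1.47 Fz -3.57 | x [ 0.001  -0.0004] yaw 157.26 op 0.0243
[-0.071 -0.002]
[-0.069 -0.01 ]
[-0.07  -0.006]
[-0.07  -0.003]
```

View pics/s7c.png

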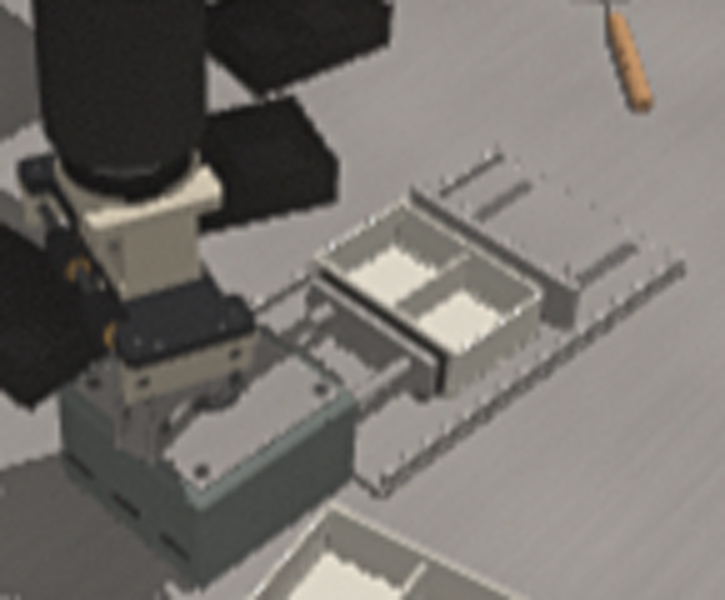

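The crop shows the pusher's rubber now against the tray, with a gap of a few mm left between the tray's far rim (540,295) and the backstop (555,300). Slower from here.

```bash
sed -i 's/\.563,-\.1332/.563,-.1337/;s/RAD=.0802/RAD=.0806/' ck.py; python3 -m crank '[{"linear":[-0.07,-0.01,0],"rot":[0,0,0],"hand":0},{"linear":[-0.07,-0.008,0],"rot":[0,0,0],"hand":0}]';python3 ck.py 3 4
```

```text
clock: 17.1
tool_pos: [0.5712, -0.2136, 0.1791]
orientation: [-102.7, 89.9, -35.5]
force: [3.7, 2.0, -4.2]
opening: 0.0245
t 17.10 az -84.14 crank~3.102 r 80.34mm z 179.1 | resist 3.85 Frad -1.62 Fz -4.18 | x [ 0.0008 -0.0006] yaw 157.24 op 0.0245
[-0.07 -0.01]
[-0.07  -0.002]
[-0.07   0.002]
[-0.07   0.006]
```

```bash
python3 -m crank '[{"linear":[-0.07,-0.008,-0.005],"rot":[0,0,0],"hand":0},{"linear":[-0.07,-0.002,0],"rot":[0,0,0],"hand":0}]';python3 ck.py 3 2;  python3 -m crank '[{"linear":[-0.07,0.002,0],"rot":[0,0,0],"hand":0}]';python3 ck.py 3 3
```

```text
clock: 17.35
tool_pos: [0.5627, -0.2141, 0.1791]
orientation: [-80.9, 89.9, -13.6]
force: [3.3, 1.4, -4.5]
opening: 0.0244
t 17.35 az -90.25 crank~3.209 r 80.34mm z 179.1 | resist 3.32 Frad -1.45 Fz -4.50 | x [ 0.0018 -0.0004] yaw 157.25 op 0.0244
[-0.07  -0.002]
[-0.07   0.006]
clock: 17.48
tool_pos: [0.5583, -0.2139, 0.1791]
orientation: [-80.9, 89.9, -13.6]
force: [3.4, 2.2, -4.0]
opening: 0.0243
t 17.48 az -93.41 crank~3.264 r 80.32mm z 179.1 | resist 3.30 Frad -2.38 Fz -3.98 | x [ 0.002  -0.0005] yaw 157.26 op 0.0243
[-0.07   0.001]
[-0.07  0.01]
[-0.069  0.013]
```

```bash
python3 -m crank '[{"linear":[-0.07,0.003,0],"rot":[0,0,0],"hand":0}]';python3 ck.py 3 1|head -1;  python3 -m crank '[{"linear":[-0.07,0.01,0],"rot":[0,0,0],"hand":0}]';python3 ck.py 3 3
python3 - <<'E'
from h import *
snap('scene','s8.png')
i=cv2.imread('pics/s8.png')[150:270,200:345];cv2.imwrite('pics/s8c.png',cv2.resize(i,None,fx=5,fy=5,interpolation=cv2.INTER_CUBIC))
E
```

```text
clock: 17.6
tool_pos: [0.5539, -0.2136, 0.1791]
orientation: [-75.1, 89.9, -7.9]
force: [4.0, 3.1, -4.3]
opening: 0.0246
t 17.60 az -96.53 crank~3.318 r 80.41mm z 179.1 | resist 3.65 Frad -3.53 Fz -4.30 | x [ 0.0022 -0.0003] yaw 157.26 op 0.0246
clock: 17.73
tool_pos: [0.5495, -0.2129, 0.1791]
orientation: [-74.0, 89.9, -6.8]
force: [4.2, 2.2, -3.9]
opening: 0.0246
t 17.73 az -99.71 crank~3.374 r 80.35mm z 179.1 | resist 3.78 Frad -2.87 Fz -3.85 | x [ 0.0024 -0.0003] yaw 157.26 op 0.0246
[-0.07  0.01]
[-0.068  0.017]
[-0.067  0.021]
```

View pics/s8c.png

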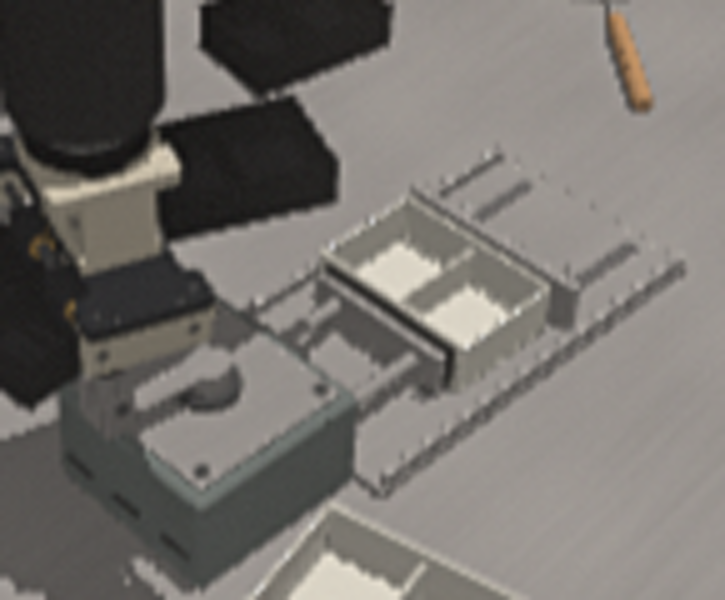

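The tray is now almost at the backstop (rim corner at (545,290)). Single rows with a reading each from here.

```bash
python3 -m crank '[{"linear":[-0.07,0.012,0],"rot":[0,0,0],"hand":0}]';python3 ck.py 3 1|head -1;  python3 -m crank '[{"linear":[-0.068,0.017,0],"rot":[0,0,0],"hand":0}]';python3 ck.py 3 3
```

```text
clock: 17.9
tool_pos: [0.5447, -0.212, 0.1791]
orientation: [-68.9, 89.9, -1.6]
force: [4.1, 4.1, -4.6]
opening: 0.024
t 17.90 az -103.15 crank~3.434 r 80.44mm z 179.1 | resist 3.02 Frad -4.89 Fz -4.58 | x [ 0.0023 -0.0001] yaw 157.26 op 0.0240
clock: 18.02
tool_pos: [0.5407, -0.2109, 0.1791]
orientation: [-66.9, 89.8, 0.3]
force: [4.8, 2.7, -5.1]
opening: 0.0246
t 18.02 az -106.13 crank~3.486 r 80.33mm z 179.1 | resist 3.89 Frad -3.98 Fz -5.07 | x [0.0027 0.    ] yaw 157.26 op 0.0246
[-0.068  0.017]
[-0.066  0.025]
[-0.064  0.028]
```

```bash
python3 -m crank '[{"linear":[-0.067,0.021,0],"rot":[0,0,0],"hand":0}]';python3 ck.py 3 1|head -1;  python3 -m crank '[{"linear":[-0.066,0.025,0],"rot":[0,0,0],"hand":0}]';python3 ck.py 3 3
```

```text
clock: 18.15
tool_pos: [0.5367, -0.2096, 0.1791]
orientation: [-69.0, 89.8, -1.8]
force: [4.5, 2.4, -5.1]
opening: 0.0241
t 18.15 az -109.12 crank~3.538 r 80.34mm z 179.1 | resist 3.51 Frad -3.74 Fz -5.14 | x [ 0.0031 -0.0001] yaw 157.26 op 0.0241
clock: 18.27
tool_pos: [0.5328, -0.2081, 0.1791]
orientation: [-70.6, 89.8, -3.3]
force: [4.6, 2.8, -3.8]
opening: 0.0244
t 18.27 az -112.18 crank~3.592 r 80.31mm z 179.1 | resist 3.15 Frad -4.36 Fz -3.76 | x [ 0.0035 -0.0002] yaw 157.27 op 0.0244
[-0.066  0.024]
[-0.063  0.032]
[-0.061  0.035]
```

```bash
python3 -m crank '[{"linear":[-0.065,0.027,0],"rot":[0,0,0],"hand":0}]';python3 ck.py 3 1|head -1;  python3 -m crank '[{"linear":[-0.063,0.032,0],"rot":[0,0,0],"hand":0}]';python3 ck.py 3 3
python3 - <<'E'
from h import *
snap('scene','s9.png')
i=cv2.imread('pics/s9.png')[170:250,250:345];cv2.imwrite('pics/s9c.png',cv2.resize(i,None,fx=7,fy=7,interpolation=cv2.INTER_CUBIC))
E
```

```text
clock: 18.4
tool_pos: [0.5288, -0.2064, 0.1791]
orientation: [-70.6, 89.8, -3.3]
force: [5.2, 1.8, -5.2]
opening: 0.0242
t 18.40 az -115.22 crank~3.645 r 80.31mm z 179.1 | resist 3.92 Frad -3.83 Fz -5.24 | x [ 0.0039 -0.0002] yaw 157.27 op 0.0242
clock: 18.52
tool_pos: [0.5251, -0.2044, 0.1791]
orientation: [-72.0, 89.7, -4.8]
force: [5.1, 2.3, -5.8]
opening: 0.0244
t 18.52 az -118.24 crank~3.697 r 80.27mm z 179.1 | resist 3.41 Frad -4.40 Fz -5.76 | x [ 0.0044 -0.0004] yaw 157.26 op 0.0244
[-0.064  0.03 ]
[-0.059  0.038]
[-0.057  0.041]
```

View pics/s9c.png

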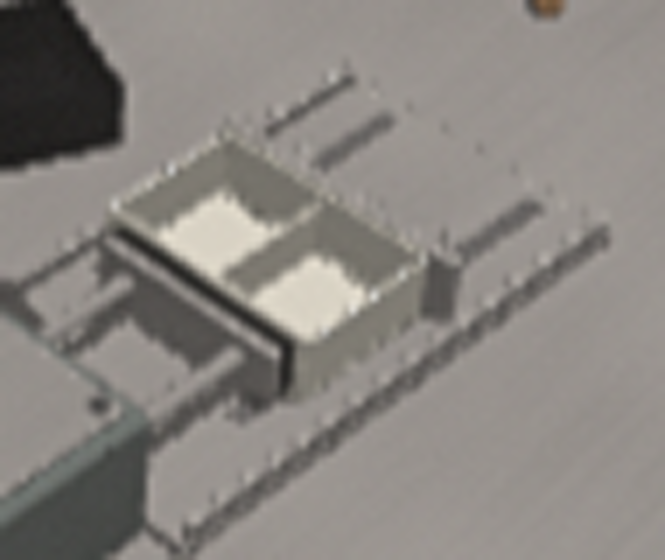

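The tray looks at the backstop (rim corner (425,258) meets the plate), but nothing is felt yet. The drag baseline is about 3.5 N.

```bash
python3 -m crank '[{"linear":[-0.06,0.033,0],"rot":[0,0,0],"hand":0}]';python3 ck.py 3 1|head -1;  python3 -m crank '[{"linear":[-0.055,0.035,0],"rot":[0,0,0],"hand":0}]';python3 ck.py 2.5 3
```

```text
clock: 18.7
tool_pos: [0.5212, -0.2022, 0.1791]
orientation: [-70.0, 89.7, -2.8]
force: [5.3, 2.4, -5.6]
opening: 0.0244
t 18.70 az -121.43 crank~3.753 r 80.30mm z 179.1 | resist 3.31 Frad -4.84 Fz -5.59 | x [ 0.0047 -0.0002] yaw 157.26 op 0.0244
clock: 18.82
tool_pos: [0.5181, -0.2001, 0.1791]
orientation: [-71.7, 89.7, -4.5]
force: [4.5, 1.8, -6.9]
opening: 0.0244
t 18.82 az -124.12 crank~3.800 r 80.22mm z 179.1 | resist 2.72 Frad -4.02 Fz -6.93 | x [ 0.0052 -0.0004] yaw 157.26 op 0.0244
[-0.051  0.029]
[-0.046  0.036]
[-0.045  0.038]
```

```bash
python3 -m crank '[{"linear":[-0.051,0.034,-0.01],"rot":[0,0,0],"hand":0}]';python3 ck.py 3 1|head -1;  python3 -m crank '[{"linear":[-0.046,0.036,-0.01],"rot":[0,0,0],"hand":0}]';python3 ck.py 2.5 3
```

```text
clock: 18.95
tool_pos: [0.5156, -0.1983, 0.179]
orientation: [-77.1, 89.6, -9.8]
force: [5.4, 0.3, -1.6]
opening: 0.0243
t 18.95 az -126.32 crank~3.838 r 80.19mm z 179.0 | resist 4.16 Frad -3.46 Fz -1.64 | x [ 0.0067 -0.0012] yaw 157.28 op 0.0243
clock: 19.08
tool_pos: [0.5133, -0.1965, 0.179]
orientation: [-81.7, 89.5, -14.4]
force: [5.5, 0.3, -2.4]
opening: 0.0248
t 19.07 az -128.42 crank~3.875 r 80.17mm z 179.0 | resist 4.13 Frad -3.72 Fz -2.36 | x [ 0.008 -0.002] yaw 157.30 op 0.0248
[-0.05   0.032]
[-0.043  0.039]
[-0.042  0.041]
```

```bash
python3 -m crank '[{"linear":[-0.046,0.038,0],"rot":[0,0,0],"hand":0}]';python3 ck.py 3 1|head -1;  python3 -m crank '[{"linear":[-0.044,0.04,0],"rot":[0,0,0],"hand":0}]';python3 ck.py 2.5 3
```

```text
clock: 19.2
tool_pos: [0.5106, -0.1944, 0.1791]
orientation: [-82.7, 89.5, -15.4]
force: [4.6, 1.2, -5.7]
opening: 0.0245
t 19.20 az -130.92 crank~3.919 r 80.22mm z 179.1 | resist 2.74 Frad -3.93 Fz -5.75 | x [ 0.0084 -0.0023] yaw 157.30 op 0.0245
clock: 19.32
tool_pos: [0.5081, -0.192, 0.1791]
orientation: [-83.4, 89.5, -16.1]
force: [5.7, 0.4, -6.5]
opening: 0.0244
t 19.32 az -133.40 crank~3.962 r 80.20mm z 179.1 | resist 3.93 Frad -4.21 Fz -6.45 | x [ 0.0089 -0.0026] yaw 157.29 op 0.0244
[-0.046  0.036]
[-0.04   0.043]
[-0.038  0.045]
```

```bash
python3 -m crank '[{"linear":[-0.043,0.042,0],"rot":[0,0.05,0],"hand":0}]';python3 ck.py 3 1|head -1;  python3 -m crank '[{"linear":[-0.04,0.043,0],"rot":[0,0.05,0],"hand":0}]';python3 ck.py 2.5 3;python3 - <<'E'
from h import *
snap('scene','s10.png')
i=cv2.imread('pics/s10.png')[170:250,250:345];cv2.imwrite('pics/s10c.png',cv2.resize(i,None,fx=7,fy=7,interpolation=cv2.INTER_CUBIC))
E
```

```text
clock: 19.45
tool_pos: [0.5059, -0.1897, 0.1791]
orientation: [-96.8, 89.6, -29.5]
force: [7.3, -1.7, -8.2]
opening: 0.0243
t 19.45 az -135.64 crank~4.001 r 80.05mm z 179.1 | resist 6.30 Frad -4.02 Fz -8.24 | x [ 0.0056 -0.0031] yaw 157.30 op 0.0243
clock: 19.58
tool_pos: [0.5041, -0.1877, 0.1792]
orientation: [-125.1, 89.7, -57.8]
force: [8.0, -3.5, -9.5]
opening: 0.0248
t 19.57 az -137.55 crank~4.034 r 79.84mm z 179.2 | resist 8.02 Frad -3.55 Fz -9.53 | x [ 0.0026 -0.0042] yaw 157.31 op 0.0248
[-0.048  0.036]
[-0.037  0.046]
[-0.035  0.047]
```

View pics/s10c.png

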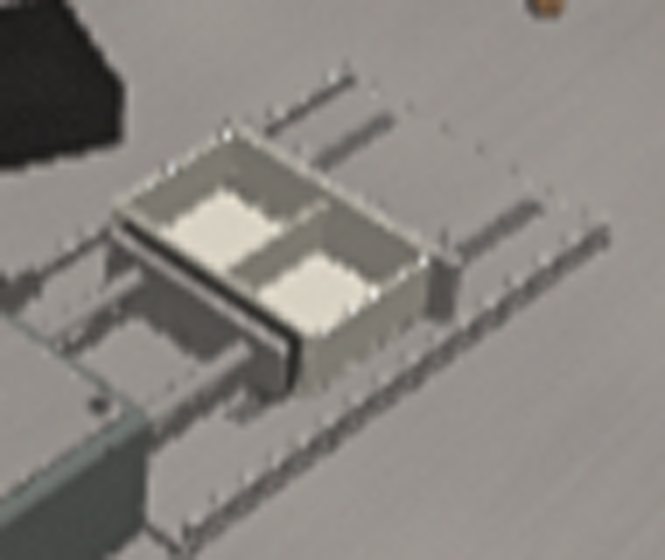

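It has firmed up: resistance rose from 3.5 N to 6.3 and then 8.0 N, which implies about 18 N on the tray. I'll take one still row to confirm.

```bash
python3 -m crank '[{"linear":[0,0,0],"rot":[0,0,0],"hand":0}]';python3 ck.py 2.5 1; python3 -m crank '[{"linear":[0,0,0],"rot":[0,0,0],"hand":0}]';python3 ck.py 2.5 1
```

```text
clock: 19.75
tool_pos: [0.5041, -0.1877, 0.1791]
orientation: [-127.5, 89.7, -60.2]
force: [3.9, 1.1, -4.8]
opening: 0.0242
t 19.75 az -137.55 crank~4.034 r 79.95mm z 179.1 | resist 1.83 Frad -3.65 Fz -4.82 | x [ 0.0026 -0.0045] yaw 157.30 op 0.0242
[-0.047  0.037]
clock: 19.88
tool_pos: [0.504, -0.1878, 0.1791]
orientation: [-128.1, 89.7, -60.8]
force: [5.0, 1.4, -4.5]
opening: 0.0244
t 19.88 az -137.53 crank~4.034 r 80.00mm z 179.1 | resist 2.29 Frad -4.62 Fz -4.46 | x [ 0.0026 -0.0047] yaw 157.30 op 0.0244
[-0.046  0.037]
```

The pose held and the crank stayed put (4.034). Releasing and withdrawing straight up.

```bash
python3 -m crank '[{"linear":[0,0,0],"rot":[0,0,0],"hand":0.4},{"linear":[0,0,0],"rot":[0,0,0],"hand":0.6},{"linear":[0,0,0],"rot":[0,0,0],"hand":0.6}]';python3 ck.py 2.5 1; python3 -m crank '[{"linear":[0,0,0.3],"rot":[0,0,0],"hand":0.6},{"linear":[0,0,0.7],"rot":[0,0,0],"hand":0.6},{"linear":[0,0,0.8],"rot":[0,0,0],"hand":0.6},{"linear":[-0.3,0,0.6],"rot":[0,0,0],"hand":0.6},{"linear":[-0.8,0.3,0.3],"rot":[0,0,0],"hand":0.6},{"linear":[-0.7,0.5,0],"rot":[0,0,0],"hand":0.6},{"linear":[0,0,0],"rot":[0,0,0],"hand":0.6}]'
python3 - <<'E'
from tilt import *
s=snap('scene','s11.png');t=snap('top','t11.png')
i=cv2.imread('pics/s11.png')[150:270,200:345];cv2.imwrite('pics/s11c.png',cv2.resize(i,None,fx=5,fy=5,interpolation=cv2.INTER_CUBIC))
i=cv2.imread('pics/t11.png')[120:220,180:330];cv2.imwrite('pics/t11c.png',cv2.resize(i,None,fx=5,fy=5,interpolation=cv2.INTER_CUBIC))
E
```

```text
clock: 20.25
tool_pos: [0.5016, -0.1887, 0.1794]
orientation: [-173.8, 89.6, -106.5]
force: [-0.1, -0.5, 1.5]
opening: 0.0488
t 20.25 az -138.20 crank~4.046 r 82.34mm z 179.4 | resist 0.29 Frad 0.46 Fz 1.50 | x [-0.0017 -0.0059] yaw 157.29 op 0.0488
[-0.017  0.064]
clock: 21.12
tool_pos: [0.3864, -0.141, 0.3458]
orientation: [151.5, 89.4, -141.3]
force: [0.7, 0.7, 0.2]
opening: 0.0523
```

View pics/s11c.png

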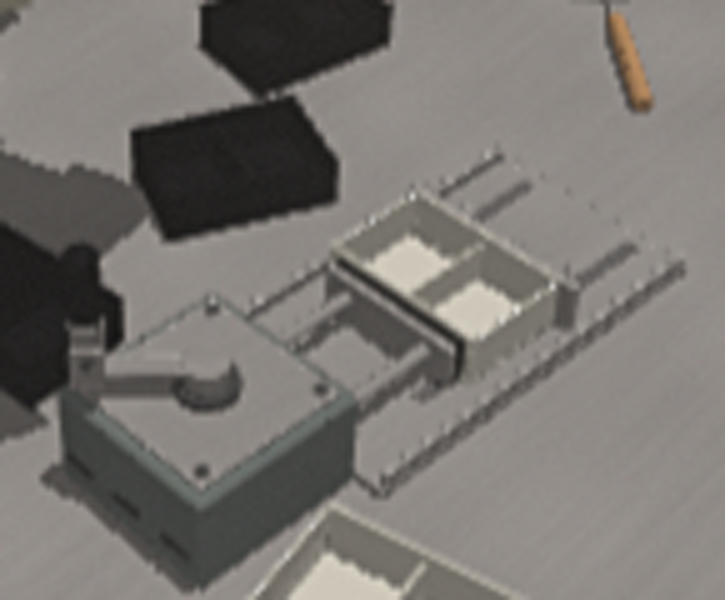

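View pics/t11c.png

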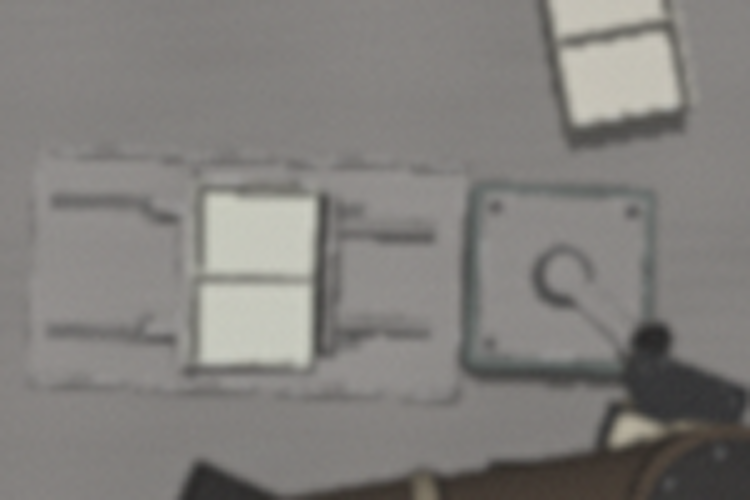

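The tray sits flush between rubber and backstop, and the handle at crop (82,280) looks upright. I'll check its tilt by depth, since the background there is black.

Run:
```python
from tilt import *
for n in('scene','top'):
    s=load(n);P=cloud(s)
    m=(np.hypot(P[...,0]-.5035,P[...,1]+.1885)<.03)&(P[...,2]>.15)&(P[...,2]<.235)
    p=P[m];print(n,len(p))
    for z in np.arange(.15,.23,.01):
        k=(p[:,2]>=z)&(p[:,2]<z+.01)
        if k.any(): print(round(z,3),k.sum(),np.median(p[k,:2],0))
    print('max z',p[:,2].max())
s=load('scene');T=s
for f in(1.4,1.5,1.57):
    a=np.radians(-137.6);u=np.array([np.cos(a),np.sin(a)]);h=np.append(np.array([.563,-.1337])+.08*u,.134)
    print(f,[np.round(proj(s,h+r*np.append(-np.cos(f)*u,np.sin(f))),1) for r in(.03,.087)],np.round(proj(load('top'),h+.087*np.append(-np.cos(f)*u,np.sin(f))),1))
P=cloud(s);v,c=np.mgrid[:384,:512]
m=(np.hypot(P[...,0]-.5035,P[...,1]+.1885)<.03)&(P[...,2]>.15)&(P[...,2]<.235)
for r in range(196,222,2):
    k=m&(v==r)
    if k.any(): print(r,c[k].mean().round(2),k.sum())
```

```text
scene 135
0.15 12 [ 0.5166 -0.2002]
0.16 16 [ 0.5159 -0.2006]
0.17 19 [ 0.5174 -0.1977]
0.18 17 [ 0.5163 -0.2007]
0.19 16 [ 0.5159 -0.202 ]
0.2 21 [ 0.5154 -0.1992]
0.21 31 [ 0.5122 -0.1963]
0.22 3 [ 0.5114 -0.1923]
max z 0.22242456980833603
top 39
0.16 1 [ 0.5161 -0.1786]
0.17 3 [ 0.5077 -0.1764]
0.18 1 [ 0.5145 -0.1785]
0.19 2 [ 0.5049 -0.1774]
0.2 6 [ 0.5061 -0.1801]
0.21 19 [ 0.5058 -0.1855]
0.22 7 [ 0.5123 -0.1917]
max z 0.22545914688086977
1.4 [array([218.2, 211.2]), array([220.4, 198.3])] [307.9 185.4]
1.5 [array([217.3, 211.1]), array([217.7, 198. ])] [309.6 187.1]
1.57 [array([216.7, 211.1]), array([215.8, 197.9])] [310.7 188.3]
200 215.5 6
202 215.5 8
204 215.5 8
206 216.0 7
208 216.0 7
210 216.5 8
212 216.5 8
214 216.5 8
216 216.5 6
```

The image slope (-1.0 px) matches fully upright (-0.9 px predicted; +0.4 px at 1.50). The hand is well clear, so I'm handing in.

Run:
```python
from h import *
a=cv2.imread('pics/top0.png').astype(int);b=cv2.imread('pics/t11.png').astype(int)
for n,(x0,x1,y0,y1) in dict(scale=(340,425,150,222),stack=(282,325,100,150),spatula=(105,155,180,238)).items(): print(n,np.abs(a-b)[y0:y1,x0:x1].mean().round(2))
print(monitor.get_obs()['force'],monitor.get_obs()['clock']);print(ticket.close_job())
```

```text
scale 3.65
stack 3.79
spatula 3.46
[-0.0113116  -0.37131761  0.42319778] 21.225
the job is handed in; nothing more can be done
None
```

I unfolded the handle to its stop, then cranked it clockwise until the tray firmed up against the backstop. I released it upright and handed the job in at 21.2 s.

- **Unfolding:** gripping alone left the handle about 5° short, which a picture showed. I pushed it home with the closed fingers and felt the solid stop at about 10 N before cranking.
- **Clamping:** the drag stayed near 3.5 N up to about 3.96 rad, counting zero along the clamp's +y. It then rose to 6.3 N and 8.0 N at 4.03 rad, and I stopped there. That puts roughly 18 N on the tray by my estimate (15–21 N allowing for noise). I could not measure it directly, because the reading falls away once the arm stops.
- **Last checks:**
  - The tray sits flush between rubber and backstop in both views.
  - The handle's tilt matches upright: -1.0 px in the image against -0.9 px predicted.
  - The hand is well clear, with about 0.5 N on the wrist.
  - The scale, tray stack and spatula look unmoved, with only a small, even image difference of about 3.5 grey levels.
- **Disagreement:** while cranking, the hand pulled 3–7 N outward, towards the handle's stop, because my estimate of the crank axis was about 1 mm off. I corrected the estimate as I went.

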